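# Glue-up of a small model house on its pin stand

## Robot

A 7-joint arm with a two-finger parallel gripper is mounted at the origin on the work surface. World frame = base frame: x ahead of the robot, y to its left, z up, the work surface at z = 0. Lengths are in m, angles in rad, forces in N, time in s.
With the tool pointing down it reaches from about 0.35 to 0.9 m from the base axis. Payload 8.1 kg.
Tool frame: the origin (TCP) lies midway between the tips of the shut fingers; the grasp point (between the pads) lies 19 mm behind it (arm.pinch_z is the distance from the TCP to the grasp point, in m); z points along the fingers, y is the direction in which the jaws open and shut (so a half turn about z gives the same grasp; the last joint's range is limited). The gripper opens to 92 mm and grips with 3 to 60 N. Pads are 19 mm wide; open, the fingers measure 130 mm over their backs; the gripper's body (75 mm by 190 mm) begins 47 mm behind the grasp point.
Start: joints at [-1.237, 0.434, 0.025, 1.573, -0.012, 1.134, -0.075], TCP at [0.264, 0.566, 0.227] pointing down, gripper open.
Joint ranges: [-2.62, 2.62], [-0.44, 2.09], [-1.27, 1.32], [0.08, 2.57], [-1.32, 4.46], [0.12, 2], [-2.74, 2.74]. Speed limits (rad/s): [2.22, 2.22, 3.01, 3.01, 3.14, 3.14, 3.14].

## Interface

Orientations are given as a rotation vector (axis times angle).
In Python, from cell import arm, eyes gives the robot as it stands.
- The arm moves only by the tool apply_moves, never from a script. Its argument "targets" is one flat list of numbers, 5 for each row, row after row: the closure, from 0 (fully open) to 1 (shut), then the shift along the tool's x, y, z each as a share of 40 cm, from -1 to 1, then the turn about the tool's z as a share of pi/2 rad, from -1 to 1. A call has 1 to 20 rows; each row shifts and turns the commanded pose from where the row before left it, along the tool's axes as they then stand; what a row does not reach is not made up. A row lasts 1/8 s, in which the tool goes at most 62.5 mm and 10.7 degrees, less where a joint would pass 70% of its speed; a pose out of reach is approached as far as the arm can. A call with a number of a shift or a turn outside -1 to 1 is refused whole. A call with a gripper value outside its range is refused whole. The fingers move at their own pace and stop on an object; "grip_force" is the grip in N (left out, the last holds). Time passes only in rows, so rows that do not move let the fingers close. It gives the time, the measured TCP pose, the force and the opening at its end, in the units of the state.
- arm.observe(): the state, without advancing time (a new reading comes with each control period).
- eyes.get_image(name): name is "scene" or "top" or "wrist"; returns the picture (400x640x3 uint8, red, green, blue); there is no depth.
- eyes.camera_params(name): a dict with "camera_matrix" (3x3 intrinsics, pixels), "xyz" and "attitude" of the camera in the world; the wrist camera has in their place "hand_eye" (4x4, takes a point from camera to tool coordinates, whose origin is the TCP and whose axes are the flange's). Camera axes: x right, y down, z forward; pixel columns grow to the right and rows downward; lengths in m; the calibration is good to about 2 mm. The wrist camera is an equidistant fisheye: a pixel r from the principal point sees the ray r / f radians off the axis. A picture is of the moment at which its call begins: read the wrist's pose just before it. camera_params takes no time and is no camera call.
- arm.sign_off(): hands the job in, once; it reports no verdict.
The state is a dict: "clock": time; "joints": joint angles; "dq": joint speeds; "joint_efforts": joint torques, N m; "position": TCP position; "ee_rot": TCP orientation; "force": force on the tool from outside, world axes, zero at the start; "ft_torque": the same for the moment, N m; "width": opening from 0.0 (shut) to 1.0 (fully open).
Only numpy, scipy, OpenCV 4.12 (cv2) and the standard library are available. Lean on these libraries where they do the work, as an engineer would, in place of code of your own. Each camera call takes 0.05 s, during which the arm holds its last target.

## Task

Finish stacking the model house: thread the flat wooden storey plate over the two pins of the stand until it lies flat on the walls, then thread the domed roof plate over the same pins until it lies flat on the storey. Then balance the round iron weight, flat side down, on the crown of the dome to press the stack, and leave it resting there, still and close to level. Do not disturb the jar, the brush or the finished little house.

Things in the scene. Friction and masses are not known exactly. Their poses are not given: they have to be found in the camera images.
- stand_top (a point): Centre of the flat top of the clay-coloured house walls (180 x 56 mm, 32 mm tall) fixed on the stand's plywood board (240 x 110 x 18 mm); this point is 50 mm above the table, half-way between the two pins, z up, x along the row of pins. The storey plate is to lie on this top. The stand is fixed to the table and does not move.
- pin_a (a point): Tip of one steel pin, 60 mm along +x of point stand_top and 44 mm above it. Pin diameter 10 mm, straight for 36 mm above the walls' top, then an 8 mm taper to a 3 mm blunt tip.
- pin_b (a point): Tip of the other, identical pin, 60 mm along -x of point stand_top and 44 mm above it.
- storey_center (a point): Centre (half-way up) of the storey plate: a plain flat wooden plate, 170 (x) x 50 (y) x 18 (z) mm, about 0.1 kg, small dark windows on its long edges, two through holes of 14 mm diameter at x = +60 and -60 mm. Same either way round. At first it lies flat on the table, z up.
- roof_center (a point): Centre (half-way up the flat plate, dome not counted) of the roof plate: wooden plate of the same outline and holes as the storey (170 x 50 x 18 mm, 14 mm holes at x = +60 and -60 mm), about 0.13 kg, with a round dome in the middle of its upper side. Dome: a drum of 44 mm diameter and 10 mm tall, capped by part of a ball of 40 mm radius. Same either way round. At first it lies flat on the table, dome up.
- dome_top (a point): Crown of the dome on the roof plate, 25.6 mm above the centre of the roof plate; moves with the roof.
- weight_center (a point): Centre (half-way up) of the iron weight: a plain dark solid disc, 48 mm diameter, 22 mm tall, about 0.3 kg, standing flat on the table, z along its axis.
- jar: Bystander: closed white ceramic jar with a wooden cap, 52 mm diameter, 60 mm tall, origin under its centre. It and the weight may stand on either side of the stand.
- brush: Bystander: brush about 180 mm long lying on the table off to the left, origin under its middle.
- house: Bystander: finished clay model house, about 90 x 108 x 110 mm, standing off to the right, origin under its centre.

How it is judged:
By the outcome, as a careful person would: the job done as asked, in the order asked, and still so for the second after the job is handed in, with the robot touching nothing.
It also fails if it takes over 70 s, if anything falls off the work surface, if the arm or the gripper's body presses on something with over 40 N, if the wrist force passes 120 N, or if a joint passes its speed limit or range.

## Working session

There is one attempt and no reset: what is moved stays moved. The work goes in short steps, Python scripts to look and compute and a tool call to move; the robot and the scene stay as the last step left them, time stands still between calls to the robot, and variables do not carry over. Pictures are saved under pics/ and viewed, and the job is handed in when it is done.

Besides the shell and the picture viewer there is one more tool, called after ">>>" as a command line: name --argument value ..., lists and objects as JSON in quotes. apply_moves: Moves the arm, as the interface text tells. Its arguments: {"type":"object","properties":{"targets":{"type":"array"},"grip_force":{"type":"number"}},"required":["targets"]}

```bash
ls; mkdir -p pics; python3 - <<'E'
from cell import arm, eyes
import cv2
print(arm.observe(), arm.pinch_z)
for n in ["scene","top","wrist"]:
    print(n, eyes.camera_params(n))
for n in ["scene","top","wrist"]:
    im=eyes.get_image(n); cv2.imwrite(f"pics/{n}0.png", im[:,:,::-1])
E
```

```text
pics
{'clock': 0.0, 'joints': array([-1.23658187,  0.43522299,  0.0249837 ,  1.57412548, -0.01159675,
        1.13397072, -0.07513228]), 'dq': array([-7.22117275e-05,  5.50273912e-04, -2.18701280e-03, -8.43406316e-04,
        7.86649896e-04,  1.72580584e-03, -9.80925708e-05]), 'joint_efforts': array([ 1.30211600e-03, -6.67853308e+01,  9.85958241e-01, -3.14454854e+01,
       -6.04507048e-02,  4.29760851e-02,  1.78139180e-04]), 'position': array([0.26424969, 0.56581796, 0.2259341 ]), 'ee_rot': array([-6.80832109e-01, -3.06673268e+00,  2.46544859e-03]), 'force': array([-0.79775486,  0.123529  , -0.40117898]), 'ft_torque': array([ 0.01589532, -0.01404809,  0.006428  ]), 'width': 1.0027444631365456} 0.0188
scene {'camera_matrix': array([[513.82828662,   0.        , 317.80888229],
       [  0.        , 513.82828662, 209.4819495 ],
       [  0.        ,   0.        ,   1.        ]]), 'xyz': array([1.22369817, 1.05580144, 0.89864025]), 'attitude': array([-0.6976015 , -2.44845694,  1.31870126])}
top {'camera_matrix': array([[418.80222794,   0.        , 318.20344439],
       [  0.        , 418.80222794, 203.91208853],
       [  0.        ,   0.        ,   1.        ]]), 'xyz': array([0.18941553, 0.01472685, 1.66630286]), 'attitude': array([-2.01894013,  2.19814863, -0.2411997 ])}
wrist {'camera_matrix': array([[309.70691629,   0.        , 319.91137741],
       [  0.        , 309.70691629, 206.11903697],
       [  0.        ,   0.        ,   1.        ]]), 'hand_eye': array([[ 3.38838038e-04, -9.60700655e-01, -2.77586270e-01,
         7.53652331e-02],
       [ 9.99999859e-01,  4.39094435e-04, -2.99007297e-04,
         3.90107327e-04],
       [ 4.09143093e-04, -2.77586130e-01,  9.60700668e-01,
        -1.57956551e-01],
       [ 0.00000000e+00,  0.00000000e+00,  0.00000000e+00,
         1.00000000e+00]])}
```

View pics/scene0.png

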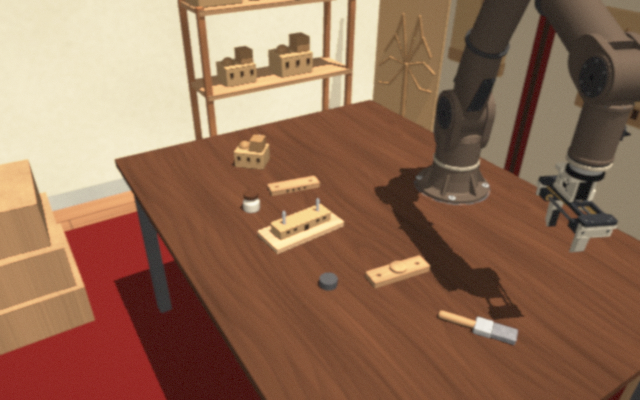

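View pics/top0.png

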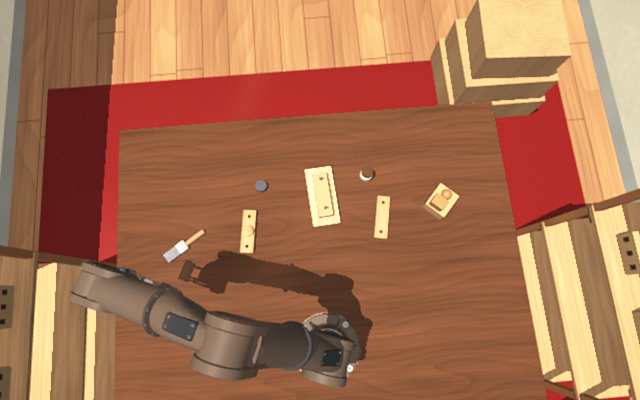

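View pics/wrist0.png

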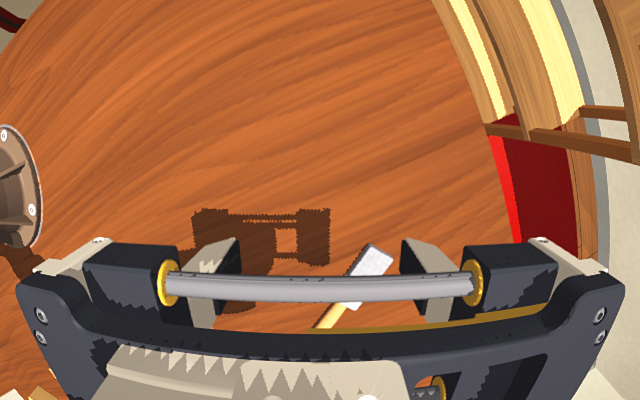

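The scene picture shows the stand near (300,225), the roof (398,270), the storey (293,186), the weight (328,282), the jar (251,203), the brush (480,327) and the house (252,152). In the top picture the stand is at (322,196), the roof (248,231), the storey (382,217) and the weight (261,186). The wrist picture shows only the brush, near (360,280).

```bash
cat > h.py <<'E'
import numpy as np, cv2
from scipy.spatial.transform import Rotation as R
from cell import arm, eyes
def cam(n, st=None):
    p=eyes.camera_params(n); K=p["camera_matrix"]
    if n=="wrist":
        T=np.eye(4); T[:3,:3]=R.from_rotvec(st["ee_rot"]).as_matrix(); T[:3,3]=st["position"]
        T=T@p["hand_eye"]
        return K,T[:3,:3],T[:3,3]
    return K,R.from_rotvec(p["attitude"]).as_matrix(),p["xyz"]
def ray(n,uv,st=None):
    K,Rm,o=cam(n,st); uv=np.atleast_2d(np.asarray(uv,float))
    x=(uv[:,0]-K[0,2])/K[0,0]; y=(uv[:,1]-K[1,2])/K[1,1]
    if n=="wrist":
        r=np.hypot(x,y)+1e-12; d=np.stack([np.sin(r)*x/r,np.sin(r)*y/r,np.cos(r)],1)
    else: d=np.stack([x,y,np.ones_like(x)],1)
    return o,d@Rm.T
def plane(n,uv,z,st=None):
    o,d=ray(n,uv,st); t=(z-o[2])/d[:,2]; return o+d*t[:,None]
def proj(n,P,st=None):
    K,Rm,o=cam(n,st); p=(np.atleast_2d(P)-o)@Rm
    if n=="wrist":
        r=np.hypot(p[:,0],p[:,1])+1e-12; th=np.arctan2(r,p[:,2]); q=np.stack([p[:,0]/r*th,p[:,1]/r*th],1)
    else: q=p[:,:2]/p[:,2:]
    return q*K[0,0]+K[:2,2]
def snap(n,name,crop=None,s=1):
    st=arm.observe(); im=eyes.get_image(n); np.savez(f"pics/{name}.npz",im=im,pos=st["position"],rot=st["ee_rot"])
    v=im if crop is None else im[crop[1]:crop[3],crop[0]:crop[2]]
    cv2.imwrite(f"pics/{name}.png",cv2.resize(v,None,fx=s,fy=s,interpolation=cv2.INTER_NEAREST)[:,:,::-1]); return st,im
def load(name):
    z=np.load(f"pics/{name}.npz"); return dict(position=z["pos"],ee_rot=z["rot"]),z["im"]
def fr(st):
    M=R.from_rotvec(st["ee_rot"]).as_matrix()
    return M
E
python3 - <<'E'
from h import *
im=cv2.imread("pics/top0.png"); hsv=cv2.cvtColor(im,cv2.COLOR_BGR2HSV)
for uv in [(322,196),(248,231),(382,217),(261,186),(366,174),(441,200),(185,245)]: print(uv,hsv[uv[1],uv[0]], plane("top",uv,.02)[0].round(3))
m=cv2.inRange(hsv,(14,60,150),(32,200,255)); m[:, :120]=0;m[:150]=0;m[260:]=0;m[:,470:]=0
cs,_=cv2.findContours(m,cv2.RETR_EXTERNAL,cv2.CHAIN_APPROX_NONE)
for c in cs:
    if cv2.contourArea(c)<100: continue
    r=cv2.minAreaRect(c); b=cv2.boxPoints(r)
    z=.018
    P=plane("top",b,z); c0=plane("top",[r[0]],z)[0]
    e=P[1]-P[0]; f=P[2]-P[1]
    L=e if np.linalg.norm(e)>np.linalg.norm(f) else f
    print(r, c0.round(4), np.linalg.norm(e).round(3),np.linalg.norm(f).round(3), "yaw",np.degrees(np.arctan2(L[1],L[0])).round(1))
st=arm.observe(); M=fr(st); print(M.round(3))
E
```

```text
(322, 196) [ 25  85 254] [ 0.585 -0.035  0.02 ]
(248, 231) [ 23  90 254] [0.467 0.27  0.02 ]
(382, 217) [ 24  86 255] [ 0.478 -0.266  0.02 ]
(261, 186) [  0   6 139] [0.647 0.209 0.02 ]
(366, 174) [ 11 148 150] [ 0.662 -0.222  0.02 ]
(441, 200) [ 18 122 246] [ 0.527 -0.512  0.02 ]
(185, 245) [ 15   4 250] [0.432 0.52  0.02 ]
((247.84706115722656, 230.98822021484375), (13.345192909240723, 42.950042724609375), 4.398705005645752) [0.4675 0.2711 0.018 ] 0.172 0.054 yaw -6.9
((381.6954040527344, 216.76397705078125), (13.038209915161133, 42.178253173828125), 4.085616588592529) [ 0.4796 -0.2657  0.018 ] 0.172 0.053 yaw -10.6
((440.49322509765625, 201.20944213867188), (24.52825164794922, 30.921871185302734), 35.53767776489258) [ 0.5229 -0.5098  0.018 ] 0.131 0.098 yaw -41.8
((321.9710693359375, 195.8121337890625), (58.313934326171875, 27.97852325439453), 81.25383758544922) [ 0.5858 -0.0349  0.018 ] 0.115 0.243 yaw -176.9
[[-0.906  0.423 -0.   ]
 [ 0.423  0.906 -0.001]
 [-0.    -0.001 -1.   ]]
```

>>> apply_moves --targets '[0,0,0,0,-0.1,0,0,0,0,-0.1,0,-0.075,-0.065,0,0,0,-0.075,-0.065,0,0,0,-0.075,-0.065,0,0,0,-0.075,-0.065,0,0,0,-0.075,-0.065,0,0,0,-0.075,-0.065,0,0,0,-0.075,-0.065,0,0,0,-0.075,-0.065,0,0,0,-0.075,-0.065,0,0,0,-0.075,-0.065,0,0,0,0,0,0,0,0,0,0,0,0]' --grip_force 25

```text
clock: 1.9
position: [0.5298, 0.272, 0.2265]
ee_rot: [-0.192, -3.135, -0.0]
force: [0.4, -0.3, -0.2]
width: 1.001
```

```bash
python3 - <<'E'
from h import *
st,im=snap("wrist","w1"); M=fr(st); print(st["clock"],st["position"],st["force"],np.degrees(np.arctan2(M[1,0],M[0,0])),M.round(3)[:,2],st["joints"].round(2))
E
```

```text
1.9 [0.52982232 0.27198715 0.2264727 ] [ 0.38171885 -0.34506891 -0.1851828 ] 172.9776220128069 [-0.001  0.    -1.   ] [-0.61  0.39  0.07  1.65 -0.03  1.11  0.91]
```

View pics/w1.png

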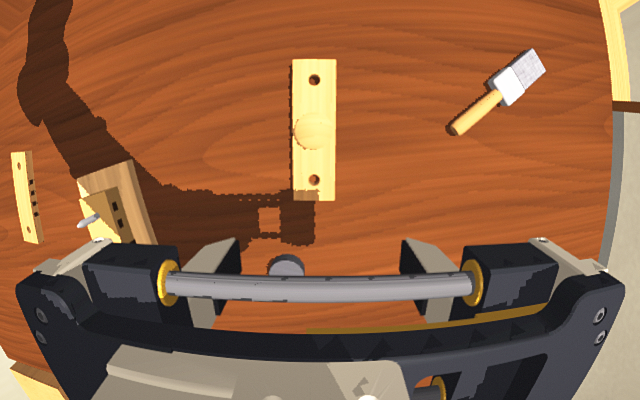

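The wrist picture shows the roof plate spanning columns 292–336 and rows 59–201, with holes at about (314,79) and (314,180). The weight is at about (286,265) and the brush is upper right. Next I go over the stand.

>>> apply_moves --targets '[0,0,0,0,-0.055,0,0,0,0,-0.055,0,-0.031,-0.098,0,0,0,-0.031,-0.098,0,0,0,-0.031,-0.098,0,0,0,-0.031,-0.098,0,0,0,-0.031,-0.098,0,0,0,-0.031,-0.098,0,0,0,-0.031,-0.098,0,0,0,-0.031,-0.098,0,0,0,0,0,0,0,0,0,0,0,0]'

```text
clock: 3.45
position: [0.6449, -0.0347, 0.2265]
ee_rot: [0.081, -3.14, -0.002]
force: [0.6, 0.5, -0.8]
width: 1.003
```

```bash
python3 - <<'E'
from h import *
st,im=snap("wrist","w2"); M=fr(st); print(st["clock"],st["position"],st["force"],np.degrees(np.arctan2(M[1,0],M[0,0])),M.round(3)[:,2],st["joints"].round(2))
E
```

```text
3.45 [ 0.64486565 -0.03474564  0.22652981] [ 0.55428262  0.52166708 -0.83475673] -177.02840470310434 [-0.     0.001 -1.   ] [-0.11  0.47  0.12  1.52 -0.06  1.15  1.65]
```

View pics/w2.png

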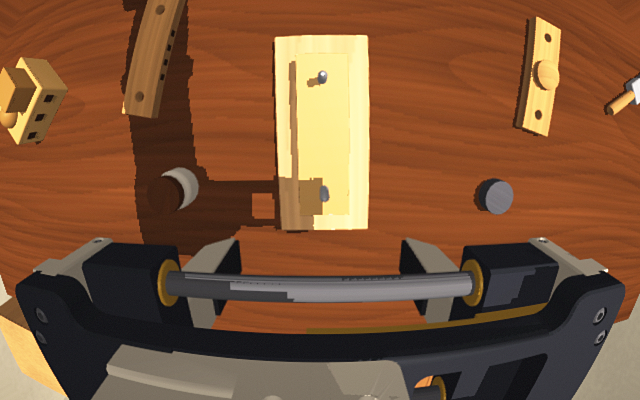

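The wrist picture shows the stand board from (275,36) to (369,229), with pins at about (322,75) and (324,192). The weight is at (495,197), the jar (180,187), the storey (150,55) and the roof (540,75).

```bash
python3 - <<'E'
from h import *
_,a=load("w2"); _,b=load("w1")
z=lambda im,x0,y0,w,h,s: cv2.resize(im[y0:y0+h,x0:x0+w],None,fx=s,fy=s,interpolation=cv2.INTER_NEAREST)
t=np.hstack([z(a,300,55,40,40,9),z(a,300,170,40,40,9)])
u=np.hstack([z(b,294,60,40,40,9),z(b,294,160,40,40,9)])
cv2.imwrite("pics/z1.png",cv2.resize(np.vstack([t,u])[:,:,::-1],(600,600)))
E
```

```text
(no output)
```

View pics/z1.png

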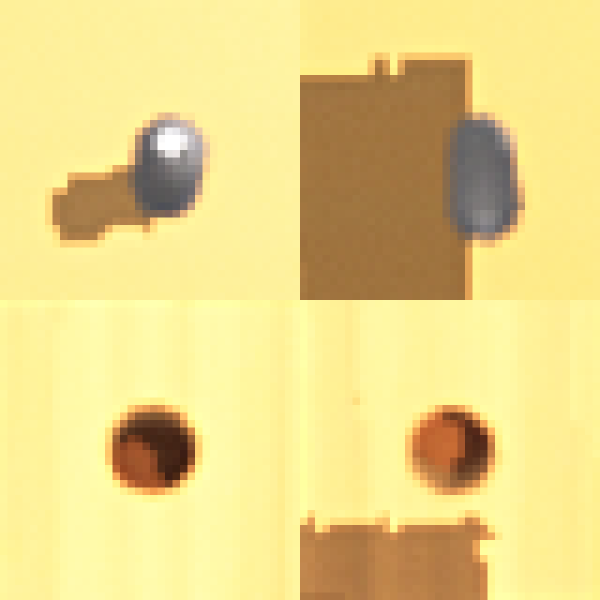

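```bash
cat >> h.py <<'E'
def blob(mask,x0,y0,x1,y1):
    s=8; m=np.zeros_like(mask); m[y0:y1,x0:x1]=mask[y0:y1,x0:x1]
    n,l,stt,c=cv2.connectedComponentsWithStats(m); i=1+np.argmax(stt[1:,4]); x,y,w,h,a=stt[i]
    return np.array([x+w/2-.5,y+h/2-.5]),(w,h,a),c[i]
def hs(im): return cv2.cvtColor(im,cv2.COLOR_RGB2HSV)
def yaw(d): return np.degrees(np.arctan2(d[1],d[0]))
E
python3 - <<'E'
from h import *
st,im=load("w2"); H=hs(im); m=cv2.inRange(H,(0,0,0),(180,95,220))
m|=cv2.inRange(H,(0,0,0),(180,60,255))
P=[]
for box in [(305,60,340,95),(305,175,340,210)]:
    b,s,c=blob(m,*box); print(b,s,c); P.append(plane("wrist",[b],.068,st)[0])
P=np.array(P); print("pins",P.round(4),"d",np.linalg.norm(P[0]-P[1]),"c",P.mean(0).round(4),"yaw",yaw(P[0]-P[1]))
# walls / board corners
mb=cv2.inRange(H,(14,40,120),(34,255,255))
# weight top z=22
mw=cv2.inRange(H,(0,0,60),(180,70,200))
b,s,c=blob(mw,470,170,530,225); print("weight",b,s,plane("wrist",[b],.022,st),plane("wrist",[b],.011,st))
st,im=load("w1"); H=hs(im); m=cv2.inRange(H,(0,0,0),(180,255,205))
Q=[]
for box in [(300,66,330,93),(302,168,330,189)]:
    b,s,c=blob(m,*box); print(b,s,c); Q.append(plane("wrist",[b],.018,st)[0])
Q=np.array(Q); print("holes",Q.round(4),"d",np.linalg.norm(Q[0]-Q[1]),"c",Q.mean(0).round(4),"yaw",yaw(Q[0]-Q[1]))
E
```

```text
[321.5  77. ] (np.int32(10), np.int32(13), np.int32(105)) [321.86666667  77.06666667]
[324. 193.] (np.int32(9), np.int32(17), np.int32(127)) [323.77165354 193.44094488]
pins [[ 0.5265 -0.0387  0.068 ]
 [ 0.6464 -0.0297  0.068 ]] d 0.12031353518609449 c [ 0.5864 -0.0342  0.068 ] yaw -175.71966067085677
weight [498.5 196.5] (np.int32(28), np.int32(34), np.int32(723)) [[0.6480056  0.20965688 0.022     ]] [[0.65037622 0.21718101 0.011     ]]
[314.   79.5] (np.int32(11), np.int32(10), np.int32(95)) [313.85263158  79.53684211]
[314.  179.5] (np.int32(11), np.int32(10), np.int32(81)) [314.0617284  179.50617284]
holes [[0.4076 0.2806 0.018 ]
 [0.5262 0.2658 0.018 ]] d 0.1195205120068981 c [0.4669 0.2732 0.018 ] yaw 172.87127059794295
```

>>> apply_moves --targets '[0,0,0,0,0.0755,0,0,0,0,0.0755,0,0.022,-0.092,0.018,0,0,0.022,-0.092,0.018,0,0,0.022,-0.092,0.018,0,0,0.022,-0.092,0.018,0,0,0.022,-0.092,0.018,0,0,0.022,-0.092,0.018,0,0,0.022,-0.092,0.018,0,0,0,0,0,0,0,0,0,0,0]'

```text
clock: 4.88
position: [0.5375, -0.2763, 0.1764]
ee_rot: [0.29, 3.128, 0.002]
force: [0.3, 0.5, 0.2]
width: 1.003
```

```bash
python3 - <<'E'
from h import *
st,im=snap("wrist","w3"); M=fr(st); print(st["clock"],st["position"],st["force"],np.degrees(np.arctan2(M[1,0],M[0,0])),M.round(3)[:,2],st["joints"].round(2))
E
```

```text
4.875 [ 0.53749484 -0.27633771  0.17643246] [0.25023586 0.52710771 0.24125342] 169.40362308962318 [ 0.001  0.001 -1.   ] [ 0.23  0.45  0.22  1.7  -0.11  1.    1.88]
```

View pics/w3.png

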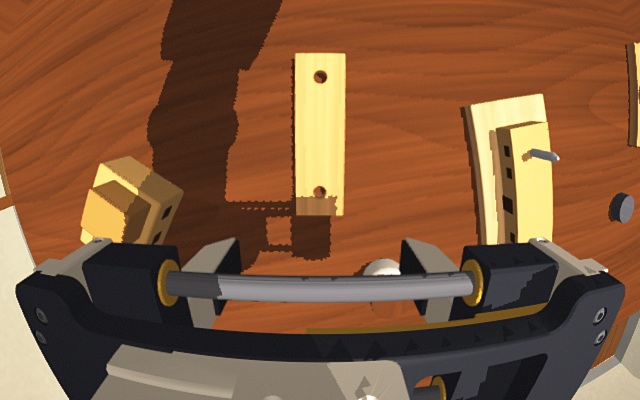

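The storey is seen at columns 293–346 and rows 52–216, with holes at (320,77) and (320,192). The jar is at (382,268), clear of the grasp.

```bash
python3 - <<'E'
from h import *
st,im=load("w3"); H=hs(im); m=cv2.inRange(H,(0,0,0),(180,255,150))
print(H[192,312:328,2],H[77,310:330,2])
Q=[]
for box in [(308,64,334,90),(310,180,332,203)]:
    b,s,c=blob(m,*box); print(b,s,c); Q.append(plane("wrist",[b],.018,st)[0])
Q=np.array(Q); c=Q.mean(0);print("holes",Q.round(4),"d",np.linalg.norm(Q[0]-Q[1]),"c",c.round(4),"yaw",yaw(Q[0]-Q[1]))
M=fr(st); d=c-st["position"]; d[2]=0.005-st["position"][2]; print("units",(M.T@d/.4).round(4))
E
```

```text
[255 218 164 164 164 165 163 163 160 129  72  73  83 138 247 255] [255 255 255 245 155 159 165 165 155 108  79  75  70  73  72  63 103 253
 255 255]
[320.5  76.5] (np.int32(12), np.int32(12), np.int32(87)) [321.20689655  75.6091954 ]
[320.  192.5] (np.int32(11), np.int32(14), np.int32(74)) [320.89189189 193.02702703]
holes [[ 0.4208 -0.2533  0.018 ]
 [ 0.5389 -0.2759  0.018 ]] d 0.12021382074029148 c [ 0.4798 -0.2646  0.018 ] yaw 169.186455419422
units [0.1472 0.0018 0.4285]
```

>>> apply_moves --targets '[0,0.0294,0.0004,0.07,0,0,0.0294,0.0004,0.07,0,0,0.0294,0.0004,0.07,0,0,0.0294,0.0004,0.07,0,0,0.0294,0.0004,0.07,0,0,0,0,0.026,0,0,0,0,0.026,0,0,0,0,0.026,0.002,0,0,0,0,0,1,0,0,0,0,1,0,0,0,0,1,0,0,0,0,1,0,0,0,0,1,0,0,0,0,1,0,0,0,0]' --grip_force 25

```text
clock: 6.8
position: [0.4791, -0.2666, 0.0052]
ee_rot: [0.298, 3.127, 0.0]
force: [-1.2, 0.3, 1.5]
width: 0.542
```

>>> apply_moves --targets '[1,0,0,-0.03,0,1,0,0,-0.07,0,1,0,0,-0.09,0,1,0,0,-0.09,0,1,0,0,-0.09,0,1,0,0,0,0]'

```text
clock: 7.55
position: [0.4806, -0.2675, 0.1565]
ee_rot: [0.298, 3.122, -0.003]
force: [0.3, 0.6, -1.5]
width: 0.54
```

```bash
python3 - <<'E'
from h import *
st,im=snap("wrist","w4"); M=fr(st); print(st["clock"],st["position"],st["force"],st["width"],np.degrees(np.arctan2(M[1,0],M[0,0])),M.round(3)[:,2],st["joints"].round(2))
E
```

```text
7.55 [ 0.48062681 -0.26754326  0.15652187] [ 0.31194139  0.59851564 -1.46575054] 0.5404489766631613 169.08837097955788 [ 0.005 -0.002 -1.   ] [ 0.24  0.38  0.22  1.86 -0.11  0.9   1.9 ]
```

View pics/w4.png

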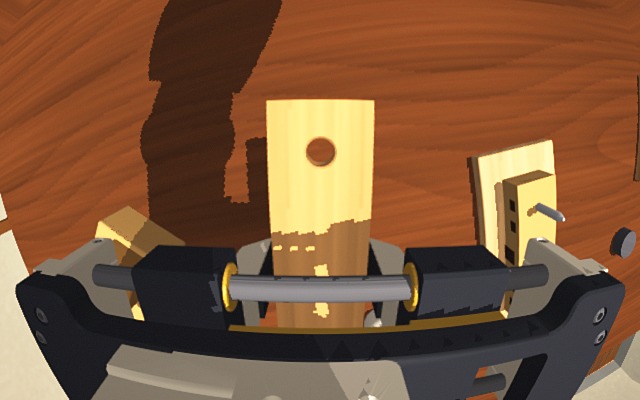

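The storey is held level. Its near-end hole is at about (321,151), the end edge at row 100, and columns run 267–375.

```bash
cat >> h.py <<'E'
def tool(uv,zt):  # wrist pixel -> tool frame at tool z
    o,d=ray("wrist",uv,dict(position=np.zeros(3),ee_rot=np.zeros(3))); return o+d*((zt-o[2])/d[:,2])[:,None]
E
python3 - <<'E'
from h import *
st,im=load("w4"); H=hs(im)
m=cv2.inRange(H,(0,110,0),(16,255,255))
b,s,c=blob(m,304,134,338,168); print(b,s,c,tool([b,c],-.013).round(4))
# plate edges
print(tool([(268,110),(373,110),(266.5,150),(375,150),(320,99.5)],-.013).round(4))
E
```

```text
[321.  151.5] (np.int32(31), np.int32(30), np.int32(727)) [320.53507565 151.58459422] [[ 0.06    0.0009 -0.013 ]
 [ 0.06    0.0007 -0.013 ]]
[[ 0.0799 -0.0237 -0.013 ]
 [ 0.0799  0.0251 -0.013 ]
 [ 0.061  -0.0248 -0.013 ]
 [ 0.061   0.0265 -0.013 ]
 [ 0.0844  0.0005 -0.013 ]]
```

>>> apply_moves --targets '[1,0,0,0,-0.0844,1,0,0,0,-0.0844,1,-0.051,0.093,0,0,1,-0.051,0.093,0,0,1,-0.051,0.093,0,0,1,-0.051,0.093,0,0,1,-0.051,0.093,0,0,1,-0.051,0.093,0,0,1,0,0,0.03,0,1,0,0,0.03,0,1,0,0,0.03,0,1,0,0,0,0,1,0,0,0,0]'

```text
clock: 9.22
position: [0.5844, -0.0355, 0.1173]
ee_rot: [-0.116, 3.139, -0.0]
force: [-0.6, 0.1, -1.2]
width: 0.544
```

```bash
python3 - <<'E'
from h import *
st,im=snap("wrist","w5"); M=fr(st); print(st["clock"],st["position"],st["force"],st["width"],np.degrees(np.arctan2(M[1,0],M[0,0])),M.round(3)[:,2],st["joints"].round(2))
z=im[80:260,230:420]; cv2.imwrite("pics/w5z.png",cv2.resize(z,None,fx=3,fy=3,interpolation=cv2.INTER_NEAREST)[:,:,::-1])
E
```

```text
9.225 [ 0.58442595 -0.03550293  0.11730935] [-0.64700064  0.09297354 -1.23115842] 0.5439778945941676 -175.76813442540774 [ 0. -0. -1.] [-0.1   0.48  0.1   1.8  -0.06  0.86  1.67]
```

View pics/w5z.png

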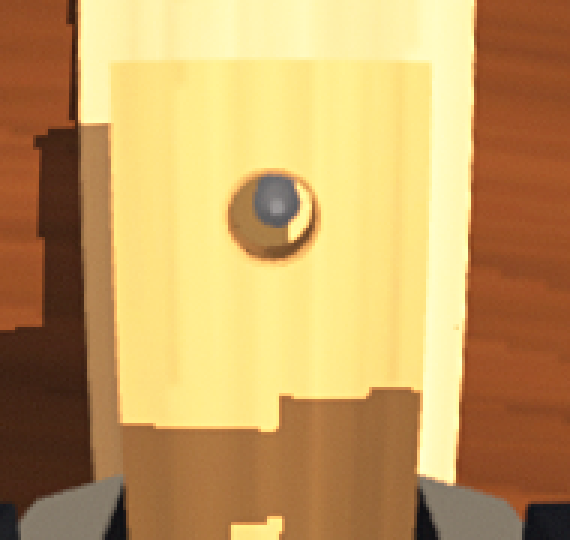

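Through the storey's hole the pin is visible at crop (278,203), close to the hole centre (273,216), i.e. full-picture (322.7,147.7) against (321,152). I work out the offset.

```bash
python3 - <<'E'
from h import *
st,im=load("w5"); H=hs(im)
m=cv2.inRange(H,(0,0,0),(180,80,200))
b,s,c=blob(m,304,130,338,170); print(b,s,c)
z=st["position"][2]
print("pin",tool([b],z-.086),"hole",tool([(321,151.7)],-.013))
# walls top edges at rows; print sat/val profile
for r in (110,115): print(r,[tuple(H[r,x]) for x in range(253,275,3)])
E
```

```text
[322.  146.5] (np.int32(15), np.int32(18), np.int32(204)) [321.60294118 146.5       ]
pin [[0.05831059 0.00176881 0.03130935]] hole [[ 0.05979032  0.00101184 -0.013     ]]
110 [(np.uint8(10), np.uint8(178), np.uint8(93)), (np.uint8(15), np.uint8(148), np.uint8(228)), (np.uint8(27), np.uint8(70), np.uint8(255)), (np.uint8(27), np.uint8(79), np.uint8(255)), (np.uint8(26), np.uint8(77), np.uint8(255)), (np.uint8(23), np.uint8(122), np.uint8(254)), (np.uint8(23), np.uint8(127), np.uint8(253)), (np.uint8(23), np.uint8(128), np.uint8(253))]
115 [(np.uint8(9), np.uint8(176), np.uint8(74)), (np.uint8(16), np.uint8(139), np.uint8(250)), (np.uint8(27), np.uint8(72), np.uint8(255)), (np.uint8(27), np.uint8(78), np.uint8(255)), (np.uint8(26), np.uint8(77), np.uint8(255)), (np.uint8(23), np.uint8(121), np.uint8(254)), (np.uint8(23), np.uint8(125), np.uint8(253)), (np.uint8(23), np.uint8(127), np.uint8(253))]
```

>>> apply_moves --targets '[1,-0.0043,0.0012,0,0,1,0,0,0.02,0,1,0,0,0.02,0,1,0,0,0.02,0,1,0,0,0.02,0,1,0,0,0.02,0,1,0,0,0.02,0,1,0,0,0,0]'

```text
clock: 10.28
position: [0.5856, -0.0343, 0.0684]
ee_rot: [0.118, -3.138, -0.0]
force: [-0.3, -0.2, -0.2]
width: 0.542
```

```bash
python3 - <<'E'
from h import *
st,im=snap("wrist","w6",(160,60,500,300),2); M=fr(st); print(st["clock"],st["position"],st["force"],st["ft_torque"],st["width"],np.degrees(np.arctan2(M[1,0],M[0,0])))
E
```

```text
10.275 [ 0.58555708 -0.03426399  0.06835067] [-0.28304276 -0.19679097 -0.18335044] [ 0.10713985  0.0189048  -0.02525373] 0.5418020762017791 -175.70900703735427
```

View pics/w6.png

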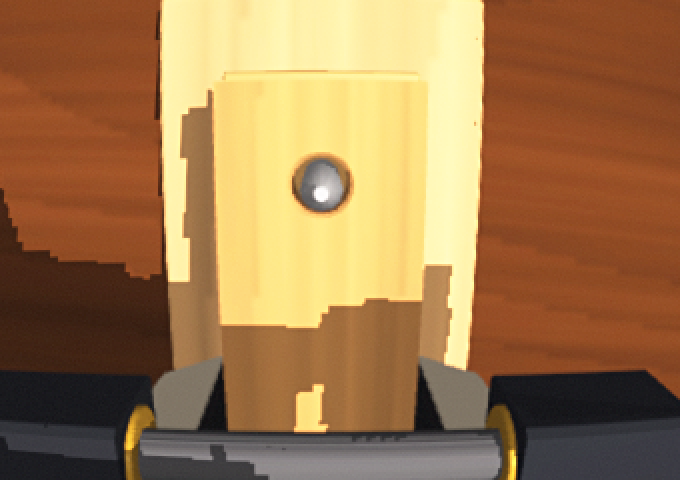

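The pin now stands in the middle of the hole, at about crop (322,185), with no force. I lower the storey to seat it.

>>> apply_moves --targets '[1,0,0,0.008,0,1,0,0,0.008,0,1,0,0,0.008,0,1,0,0,0.005,0,1,0,0,0.004,0,1,0,0,0,0]'

```text
clock: 11.08
position: [0.586, -0.0343, 0.0558]
ee_rot: [0.118, -3.139, -0.0]
force: [0.0, 0.7, -0.7]
width: 0.545
```

>>> apply_moves --targets '[1,0,0,0.0025,0,1,0,0,0.0015,0,1,0,0,0,0]'

```text
clock: 11.45
position: [0.5862, -0.0343, 0.0552]
ee_rot: [-0.117, 3.139, 0.0]
force: [-3.4, 0.1, 8.0]
width: 0.538
```

>>> apply_moves --targets '[0,0,0,0,0,0,0,0,0,0,0,0,0,0,0,0,0,0,-0.04,0,0,0,0,-0.09,0,0,0,0,-0.09,0,0,0,0,-0.09,0,0,0,0,0,0]'

```text
clock: 12.45
position: [0.5881, -0.0344, 0.1825]
ee_rot: [-0.117, 3.133, 0.0]
force: [0.1, -0.6, 0.3]
width: 0.999
```

```bash
python3 - <<'E'
from h import *
st,im=snap("wrist","w7",(160,60,500,300),2); M=fr(st); print(st["clock"],st["position"],st["force"],st["width"],np.degrees(np.arctan2(M[1,0],M[0,0])))
E
```

```text
12.45 [ 0.58814388 -0.03439523  0.18245452] [ 0.07115723 -0.58661802  0.34044429] 0.9993779230899668 -175.72215917933943
```

View pics/w7.png

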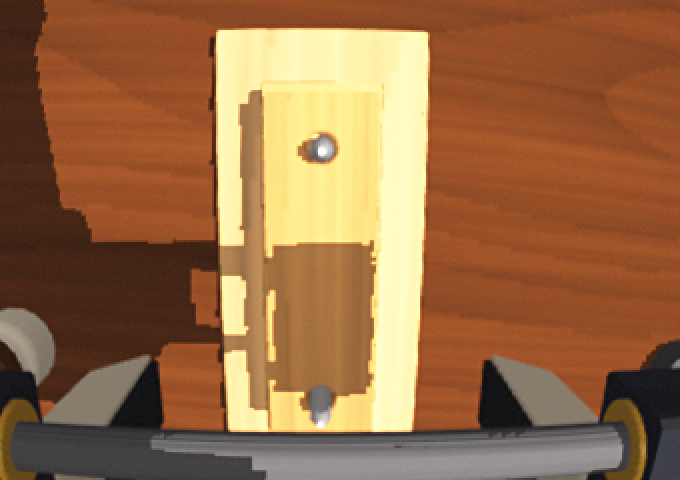

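The storey sits over both pins, seen at crop (322,148) and (320,400), and lies flat. Next is the roof.

>>> apply_moves --targets '[0,0,0,0,0.0632,0,0,0,0,0.0632,0,0.0566,0.1036,0,0,0,0.0566,0.1036,0,0,0,0.0566,0.1036,0,0,0,0.0566,0.1036,0,0,0,0.0566,0.1036,0,0,0,0.0566,0.1036,0,0,0,0.0566,0.1036,0,0,0,0,0,0.1,0,0,0,0,0.1,0,0,0,0,0.1,0,0,0,0,0,0]'

```text
clock: 14.12
position: [0.4621, 0.2715, 0.0556]
ee_rot: [-0.194, -3.13, 0.007]
force: [-0.1, -0.5, 0.7]
width: 1.003
```

```bash
python3 - <<'E'
from h import *
st,im=snap("wrist","w8"); M=fr(st); print(st["clock"],st["position"],st["force"],st["width"],np.degrees(np.arctan2(M[1,0],M[0,0])))
print(M.T@(np.array([.4669,.2732,.005])-st["position"])/.4)
E
```

```text
14.125 [0.4621456  0.27151845 0.05560425] [-0.05797853 -0.45471472  0.7023832 ] 1.0028349982753682 172.92377619279887
[-0.01192351  0.00623662  0.12642318]
```

View pics/w8.png

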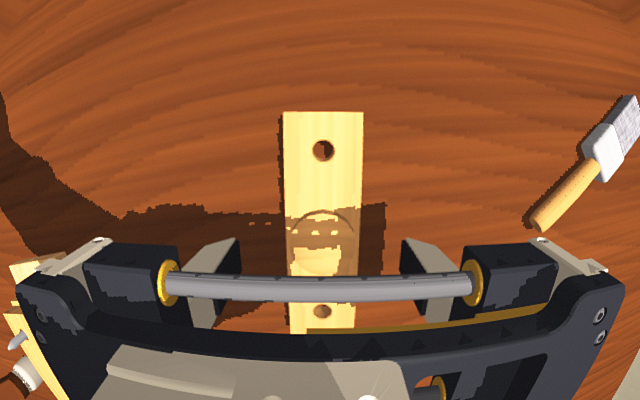

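The roof lies between the open fingers, columns 282–363, with its near-base hole at (323,150) and the dome at about (322,245). I check the offset.

```bash
python3 - <<'E'
from h import *
st,im=load("w8"); 
H=hs(im); m=cv2.inRange(H,(0,0,0),(180,255,205))
b,s,c=blob(m,308,135,338,166); t=tool([b],st["position"][2]-.018)[0]; print(b,s,t,(t-[.06,0,0])/.4)
b2=(322,311.5); print(tool([b2],st["position"][2]-.018))
print(arm.observe()["position"],arm.observe()["dq"].round(3))
E
```

```text
[323. 150.] (np.int32(21), np.int32(21), np.int32(351)) [0.05561302 0.00238813 0.03760425] [-0.01096745  0.00597032  0.09401061]
[[-0.06480986  0.0020705   0.03760425]]
[0.46355508 0.27240192 0.05755389] [ 0.001 -0.042  0.003 -0.036 -0.     0.008 -0.   ]
```

>>> apply_moves --targets '[0,0,0,0,0,0,0,0,0,0]'

```text
clock: 14.42
position: [0.4655, 0.2737, 0.0599]
ee_rot: [0.194, 3.134, 0.003]
force: [-0.1, 0.2, 0.6]
width: 0.996
```

>>> apply_moves --targets '[0,-0.0035,0,0.06,0,0,0,0,0.05,0,0,0,0,0.026,0,0,0,0,0,0,0,0,0,0,0,1,0,0,0,0,1,0,0,0,0,1,0,0,0,0,1,0,0,0,0,1,0,0,0,0,1,0,0,0,0]'

```text
clock: 15.8
position: [0.466, 0.2729, 0.0039]
ee_rot: [-0.194, -3.136, 0.0]
force: [0.1, -0.7, 0.1]
width: 0.541
```

>>> apply_moves --targets '[1,0,0,-0.03,0,1,0,0,-0.07,0,1,0,0,-0.09,0,1,0,0,-0.09,0,1,0,0,-0.09,0,1,0,0,0,0,1,0,0,0,0]'

```text
clock: 16.68
position: [0.4655, 0.2727, 0.1517]
ee_rot: [-0.194, -3.135, 0.0]
force: [0.2, -0.1, -1.3]
width: 0.542
```

```bash
python3 - <<'E'
from h import *
st,im=snap("wrist","w9",(160,60,500,300),2); M=fr(st); h=np.arctan2(M[1,0],M[0,0]); print(st["clock"],st["position"],st["force"],st["width"],np.degrees(h))
H=hs(im); print([tuple(map(int,H[150,x])) for x in range(300,342,4)])
x=np.array([np.cos(np.radians(184.28)),np.sin(np.radians(184.28))]); y=np.array([x[1],-x[0]])
d=np.array([.5862,-.0343])-st["position"][:2]; print("units",d@x/.4,d@y/.4,"turn",-(184.28-np.degrees(h)%360)/90)
E
```

```text
16.675 [0.46554446 0.27270355 0.15171075] [ 0.19265748 -0.14933675 -1.29460385] 0.5419650605145756 172.9173293227245
[(27, 101, 255), (25, 114, 255), (11, 191, 156), (11, 188, 160), (11, 190, 164), (11, 191, 164), (11, 189, 163), (11, 190, 160), (11, 191, 164), (17, 150, 250), (27, 104, 255)]
units -0.24351796569459896 -0.7878799713268384 turn -0.12625189641417225
```

View pics/w9.png

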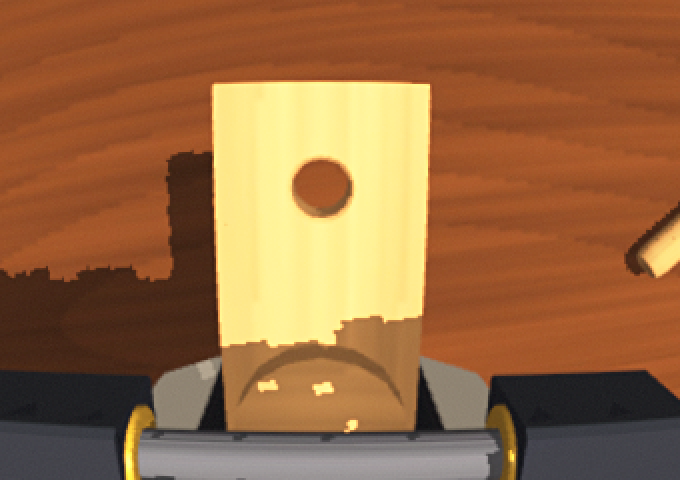

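The roof is held level, with its hole at crop (322,187), i.e. (321,153.5). That is about 1 mm off centre along the plate, so I correct for it on the way to the stand.

>>> apply_moves --targets '[1,0,0,0,-0.0631,1,0,0,0,-0.0631,1,-0.0301,-0.0985,0,0,1,-0.0301,-0.0985,0,0,1,-0.0301,-0.0985,0,0,1,-0.0301,-0.0985,0,0,1,-0.0301,-0.0985,0,0,1,-0.0301,-0.0985,0,0,1,-0.0301,-0.0985,0,0,1,-0.0301,-0.0985,0,0,1,0,0,0.03,0,1,0,0,0.03,0,1,0,0,0.03,0,1,0,0,0,0,1,0,0,0,0,1,0,0,0,0]'

```text
clock: 18.73
position: [0.5859, -0.0339, 0.1165]
ee_rot: [-0.118, 3.138, 0.0]
force: [0.7, 0.1, -1.4]
width: 0.542
```

```bash
python3 - <<'E'
from h import *
st,im=snap("wrist","w10",(220,80,420,240),4); M=fr(st); h=np.arctan2(M[1,0],M[0,0]); print(st["clock"],st["position"],st["force"],st["width"],np.degrees(h))
H=hs(im); m=cv2.inRange(H,(0,0,0),(180,80,200))
b,s,c=blob(m,304,130,338,170); print(b,s,c,tool([b],st["position"][2]-.086))
E
```

```text
18.725 [ 0.58587113 -0.03392805  0.11646149] [ 0.71061214  0.11610324 -1.37699628] 0.5422522250591963 -175.7017342438356
[319.5 146. ] (np.int32(16), np.int32(13), np.int32(169)) [319.69822485 145.81065089] [[0.05869112 0.0002458  0.03046149]]
```

View pics/w10.png

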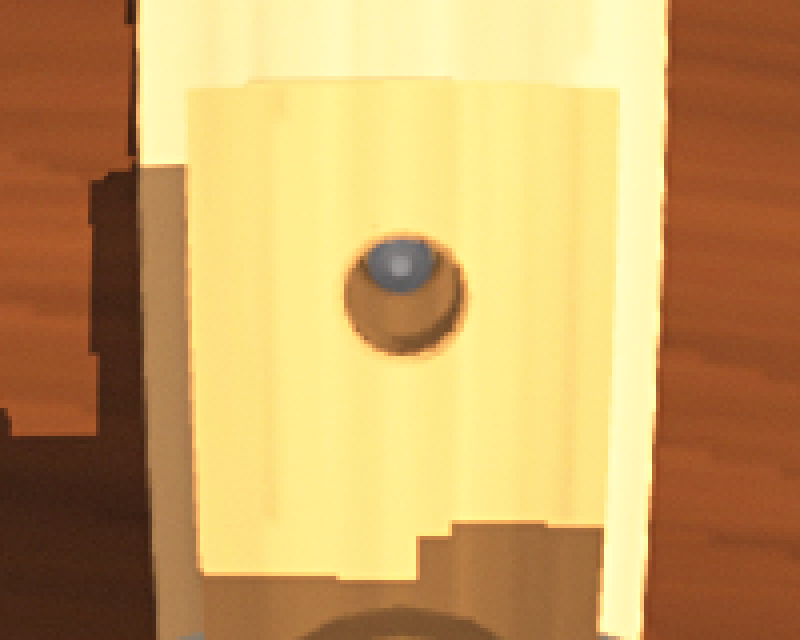

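The pin shows in the upper part of the roof's hole. The tip highlight is at crop (400,265) and the hole centre at (405,294).

```bash
python3 - <<'E'
from h import *
print("tip",tool([(319.8,146.0)],.1165-.094),"hole",tool([(321,153.3)],-.0141))
print("w5 tip",tool([(322.5,147.5)],.1173-.094), "w5 hole",tool([(321,151.7)],-.013))
E
```

```text
tip [[0.05938568 0.00043179 0.0225    ]] hole [[ 0.05915449  0.00100894 -0.0141    ]]
w5 tip [[0.05843231 0.00200909 0.0233    ]] w5 hole [[ 0.05979003  0.00101198 -0.013     ]]
```

>>> apply_moves --targets '[1,0,-0.001,0,0,1,0,0,0.02,0,1,0,0,0.02,0,1,0,0,0.02,0,1,0,0,0.02,0,1,0,0,0,0,1,0,0,0,0]'

```text
clock: 19.65
position: [0.5857, -0.0346, 0.084]
ee_rot: [-0.117, 3.139, 0.0]
force: [-0.4, -0.2, -1.1]
width: 0.54
```

```bash
python3 - <<'E'
from h import *
st,im=snap("wrist","w11",(220,80,420,240),4); M=fr(st); h=np.arctan2(M[1,0],M[0,0]); print(st["clock"],st["position"],st["force"],st["ft_torque"],st["width"],np.degrees(h))
E
```

```text
19.65 [ 0.58568944 -0.03457742  0.08401369] [-0.35157827 -0.21200111 -1.09501426] [0.02963341 0.02052387 0.03306949] 0.5396793214469511 -175.72850823640655
```

View pics/w11.png

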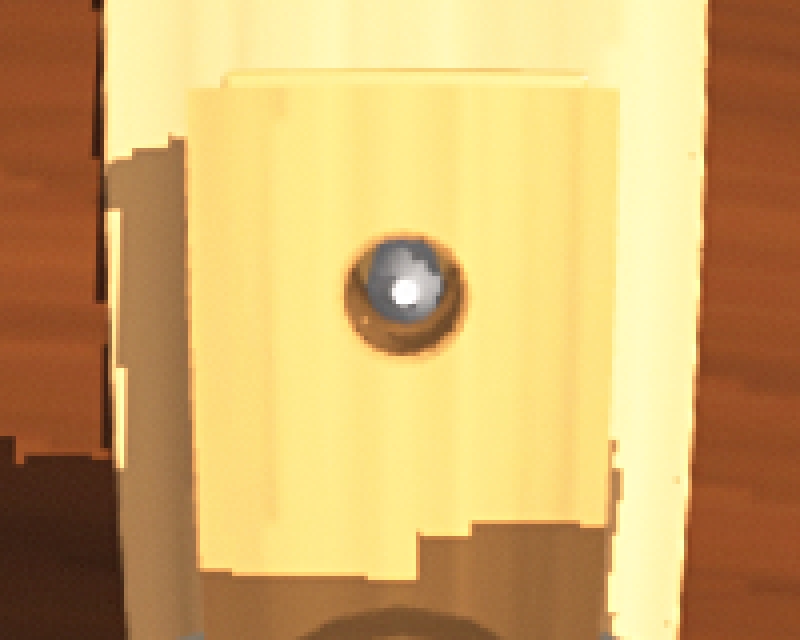

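The pin is centred in the hole: tip at crop (404,291), hole centre (405,294). I lower the roof.

>>> apply_moves --targets '[1,0,0,0.008,0,1,0,0,0.008,0,1,0,0,0.008,0,1,0,0,0.005,0,1,0,0,0,0]'

```text
clock: 20.32
position: [0.5855, -0.0346, 0.0722]
ee_rot: [0.117, -3.139, -0.0]
force: [-0.3, -0.3, -1.0]
width: 0.541
```

>>> apply_moves --targets '[1,0,0,0.0025,0,1,0,0,0.0015,0,1,0,0,0,0]'

```text
clock: 20.7
position: [0.5857, -0.0345, 0.0719]
ee_rot: [-0.117, 3.139, 0.0]
force: [-4.6, -0.1, 12.2]
width: 0.54
```

>>> apply_moves --targets '[0,0,0,0,0,0,0,0,0,0,0,0,0,0,0,0,0,0,-0.04,0,0,0,0,-0.09,0,0,0,0,-0.09,0,0,0,0,-0.09,0,0,0,0,0,0,0,0,0,0,0]'

```text
clock: 21.82
position: [0.5854, -0.0345, 0.195]
ee_rot: [-0.117, 3.139, 0.0]
force: [-0.7, -0.4, -1.0]
width: 1.003
```

```bash
python3 - <<'E'
from h import *
st,im=snap("wrist","w12",(160,60,500,300),2); M=fr(st); h=np.arctan2(M[1,0],M[0,0]); print(st["clock"],st["position"],st["force"],st["width"],np.degrees(h))
E
```

```text
21.825 [ 0.58536318 -0.0345376   0.19503373] [-0.72469905 -0.38145294 -0.97923322] 1.002800959533633 -175.72466457386088
```

View pics/w12.png

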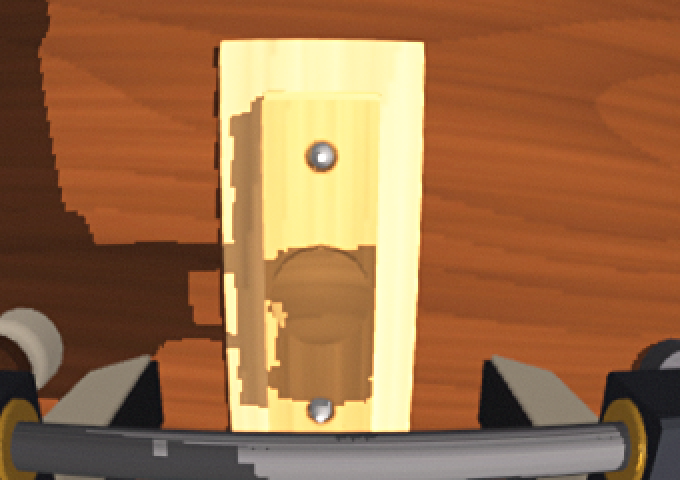

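The roof is seated with both pins through it, at crop (321,156) and (320,409). The dome is in its middle, at about (321,295). I measure the hole positions for the crown.

```bash
python3 - <<'E'
from h import *
st,im=load("w12"); H=hs(im)
z=lambda x0,y0,w,h,s: cv2.resize(im[y0:y0+h,x0:x0+w],None,fx=s,fy=s,interpolation=cv2.INTER_NEAREST)
cv2.imwrite("pics/z2.png",np.hstack([z(305,122,32,32,12),z(305,248,32,32,12)])[:,:,::-1])
m=cv2.inRange(H,(0,0,0),(180,255,225))|cv2.inRange(H,(0,0,0),(180,60,255))
Q=[]
for box in [(309,126,333,150),(309,254,333,277)]:
    b,s,c=blob(m,*box); print(b,s,c); Q.append(tool([b],st["position"][2]-.086)[0])
Q=np.array(Q); print(Q.round(4),np.linalg.norm(Q[0]-Q[1]),Q.mean(0))
E
```

```text
[320.5 138. ] (np.int32(16), np.int32(15), np.int32(194)) [320.30927835 138.        ]
[320.5 262.5] (np.int32(24), np.int32(18), np.int32(299)) [320.68896321 260.60200669]
[[ 0.0588  0.001   0.109 ]
 [-0.0582  0.0011  0.109 ]] 0.11698188344745991 [0.00028144 0.00103619 0.10903373]
```

View pics/z2.png

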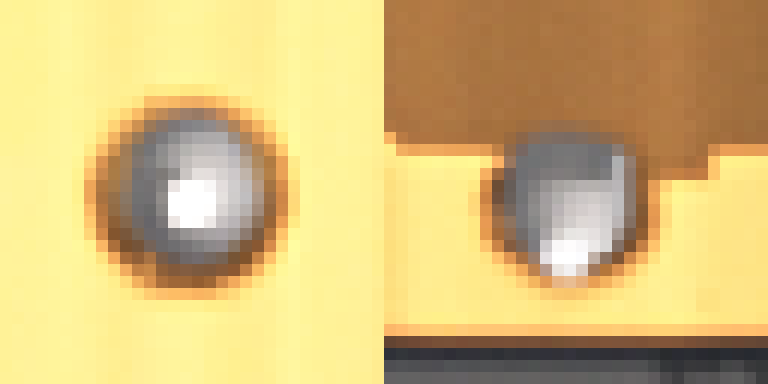

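```bash
python3 - <<'E'
from h import *
st,im=load("w12"); zt=st["position"][2]-.086
T=tool([(320.3,129.4),(320.3,146.5),(319.9,271.7),(312.7,264),(327.1,264),(320.3,137.9)],zt); print(T.round(4))
E
```

```text
[[ 0.0662  0.0008  0.109 ]
 [ 0.0514  0.0008  0.109 ]
 [-0.0683  0.0005  0.109 ]
 [-0.0598 -0.0064  0.109 ]
 [-0.0598  0.0074  0.109 ]
 [ 0.0589  0.0008  0.109 ]]
```

>>> apply_moves --targets '[0,-0.0587,0.0995,0,0,0,-0.0587,0.0995,0,0,0,-0.0587,0.0995,0,0,0,-0.0587,0.0995,0,0,0,-0.0587,0.0995,0,0,0,-0.0587,0.0995,0,0,0,0,0,0,0,0,0,0,0,0,0,0,0,0,0]'

```text
clock: 23.0
position: [0.7081, 0.2121, 0.1945]
ee_rot: [0.114, -3.139, 0.002]
force: [0.1, 0.6, 0.4]
width: 0.998
```

```bash
python3 - <<'E'
from h import *
st,im=snap("wrist","w13"); M=fr(st); h=np.arctan2(M[1,0],M[0,0]); print(st["clock"],st["position"],st["force"],st["width"],np.degrees(h))
E
```

```text
23.0 [0.70807695 0.21205702 0.19450891] [0.08492114 0.62967564 0.43173822] 0.9977270040187739 -175.84277672177743
```

View pics/w13.png

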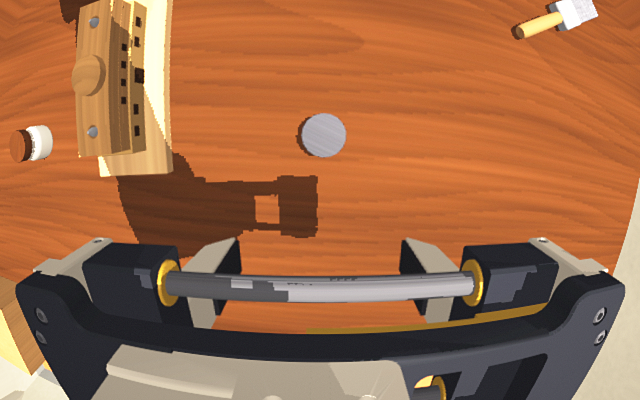

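The weight's top face is at (323,135). The stacked plates at left (columns 78–170) look flat on one another, with both pin tips showing.

```bash
python3 - <<'E'
from h import *
st,im=load("w13"); H=hs(im); m=cv2.inRange(H,(0,0,110),(180,70,255))
b,s,c=blob(m,295,105,352,165); print(b,s,c); t=tool([b],st["position"][2]-.022)[0]; print(t, t/.4, (st["position"][2]-.004)/.4, (st["position"]+fr(st)@t))
E
```

```text
[323.  134.5] (np.int32(45), np.int32(44), np.int32(1541)) [323.266061   134.83387411]
[0.0586344  0.00374143 0.17250891] [0.146586   0.00935357 0.43127227] 0.47627226820026514 [0.64922694 0.21134187 0.02203433]
```

>>> apply_moves --targets '[0,0.0366,0.0017,0.08,0,0,0.0366,0.0017,0.08,0,0,0.0366,0.0017,0.08,0,0,0.0366,0.0017,0.08,0,0,0,0,0.08,0,0,0,0,0.05,0,0,0,0,0,0,0,0,0,0,0]'

```text
clock: 24.05
position: [0.6507, 0.2124, 0.0159]
ee_rot: [-0.116, 3.138, 0.001]
force: [0.3, 0.2, 0.9]
width: 1.001
```

>>> apply_moves --targets '[0,0.0025,-0.003,0.015,0,0,0,0,0.014,0,0,0,0,0,0,1,0,0,0,0,1,0,0,0,0,1,0,0,0,0,1,0,0,0,0,1,0,0,0,0,1,0,0,0,0]' --grip_force 40

```text
clock: 25.18
position: [0.6488, 0.2112, 0.0032]
ee_rot: [-0.117, 3.139, 0.0]
force: [0.5, 0.3, 0.4]
width: 0.514
```

>>> apply_moves --targets '[1,0,0,-0.03,0,1,0,0,-0.07,0,1,0,0,-0.09,0,1,0,0,-0.09,0,1,0,0,-0.09,0,1,0,0,-0.04,0,1,0,0,0,0,1,0,0,0,0]'

```text
clock: 26.18
position: [0.6478, 0.2108, 0.1655]
ee_rot: [0.117, -3.137, 0.001]
force: [0.3, -1.0, -1.7]
width: 0.512
```

```bash
python3 - <<'E'
from h import *
st,im=snap("wrist","w14",(160,160,500,400),2); M=fr(st); h=np.arctan2(M[1,0],M[0,0]); print(st["clock"],st["position"],st["force"],st["width"],np.degrees(h),M[:,2].round(4))
print(proj("wrist",[[0,0,-.0188],[.024,0,-.0188],[-.024,0,-.0188]],dict(position=np.zeros(3),ee_rot=np.zeros(3))))
snap("scene","s14",(220,140,460,320),3)
E
```

```text
26.175 [0.6478071  0.21082197 0.16545168] [ 0.29765546 -1.03260252 -1.65274572] 0.5115699663038749 -175.72521731582086 [-2.4e-03 -9.0e-04 -1.0e+00]
[[318.87953794 272.36818982]
 [318.83512994 228.09919003]
 [318.93030975 310.74851958]]
```

View pics/w14.png

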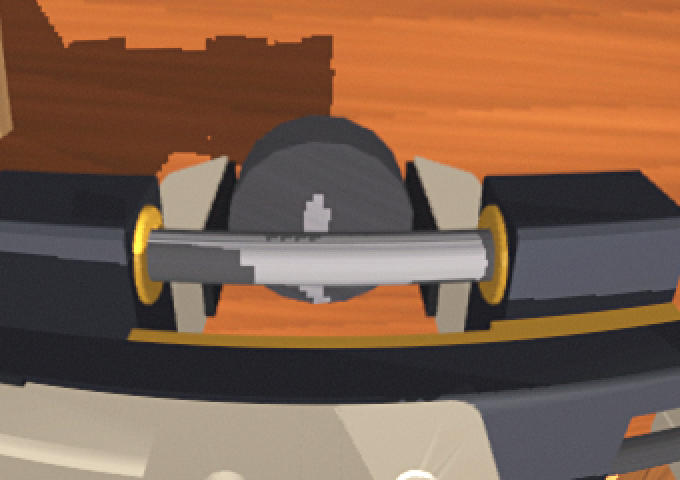

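View pics/s14.png

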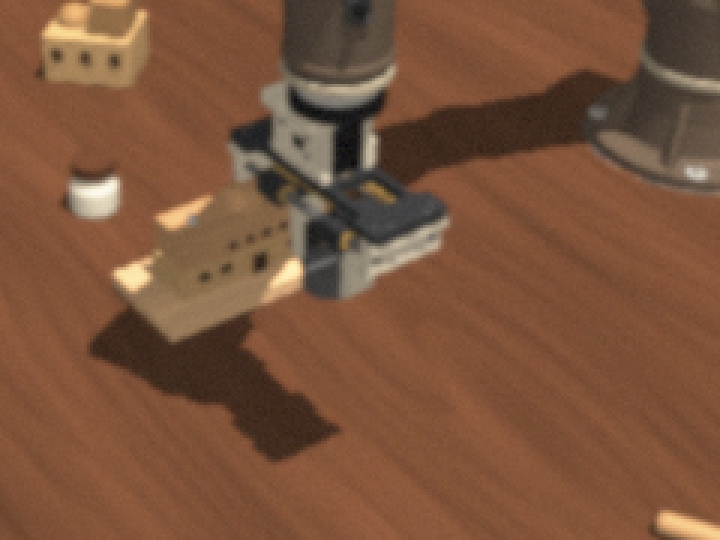

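The weight is held upright. Its top face rim spans crop rows 141–303, i.e. picture rows 230.5–311.5, and columns 274.5–366. The scene view shows the stack intact, with the jar and the house untouched.

```bash
python3 - <<'E'
from h import *
st,im=load("w14")
cv2.imwrite("pics/z3.png",cv2.resize(im[205:325,265:375],None,fx=5,fy=5,interpolation=cv2.INTER_NEAREST)[:,:,::-1])
g=cv2.cvtColor(im,cv2.COLOR_RGB2GRAY)
for x in (306,312,332,338): print(x,list(g[212:240,x]), list(g[300:316,x]))
T=tool([(320,230.5),(320,311.5),(274.5,268),(366,268)],-.0188); print(T.round(4), T[:2].mean(0),T[2:].mean(0))
# predicted rim of top face centred at (-.001,.001): rows
e=dict(position=np.zeros(3),ee_rot=np.zeros(3)); a=np.linspace(0,2*np.pi,9)
for zt in(-.0188,.0032): print(proj("wrist",np.stack([-.001+.024*np.cos(a),.001+.024*np.sin(a),0*a+zt],1),e).round(1).tolist())
E
```

```text
306 [np.uint8(68), np.uint8(65), np.uint8(65), np.uint8(63), np.uint8(62), np.uint8(67), np.uint8(68), np.uint8(69), np.uint8(62), np.uint8(61), np.uint8(62), np.uint8(60), np.uint8(62), np.uint8(64), np.uint8(62), np.uint8(58), np.uint8(61), np.uint8(61), np.uint8(60), np.uint8(57), np.uint8(62), np.uint8(74), np.uint8(82), np.uint8(84), np.uint8(81), np.uint8(85), np.uint8(84), np.uint8(81)] [np.uint8(181), np.uint8(171), np.uint8(129), np.uint8(87), np.uint8(75), np.uint8(76), np.uint8(77), np.uint8(78), np.uint8(79), np.uint8(107), np.uint8(136), np.uint8(136), np.uint8(135), np.uint8(134), np.uint8(138), np.uint8(139)]
312 [np.uint8(68), np.uint8(64), np.uint8(64), np.uint8(64), np.uint8(63), np.uint8(63), np.uint8(61), np.uint8(61), np.uint8(63), np.uint8(62), np.uint8(61), np.uint8(62), np.uint8(63), np.uint8(61), np.uint8(61), np.uint8(62), np.uint8(62), np.uint8(61), np.uint8(63), np.uint8(64), np.uint8(79), np.uint8(82), np.uint8(83), np.uint8(83), np.uint8(83), np.uint8(80), np.uint8(81), np.uint8(83)] [np.uint8(181), np.uint8(169), np.uint8(148), np.uint8(165), np.uint8(1
[... 1219 characters left out ...]
181), np.uint8(166), np.uint8(128), np.uint8(87), np.uint8(82), np.uint8(82), np.uint8(81), np.uint8(87), np.uint8(110), np.uint8(127), np.uint8(135), np.uint8(134), np.uint8(132), np.uint8(128), np.uint8(130), np.uint8(130)]
[[ 0.0228  0.0006 -0.0188]
 [-0.0245  0.0006 -0.0188]
 [ 0.0023 -0.0225 -0.0188]
 [ 0.0023  0.0239 -0.0188]] [-0.00086848  0.00056843 -0.0188    ] [ 0.00225854  0.00069603 -0.0188    ]
[[320.9, 230.1], [355.6, 243.4], [367.7, 273.6], [352.6, 301.3], [320.8, 312.2], [289.0, 301.3], [273.9, 273.6], [286.2, 243.4], [320.9, 230.1]]
[[320.8, 215.9], [351.3, 227.9], [362.4, 255.4], [349.1, 281.1], [320.7, 291.2], [292.3, 281.1], [279.1, 255.4], [290.2, 227.9], [320.8, 215.9]]
```

View pics/z3.png

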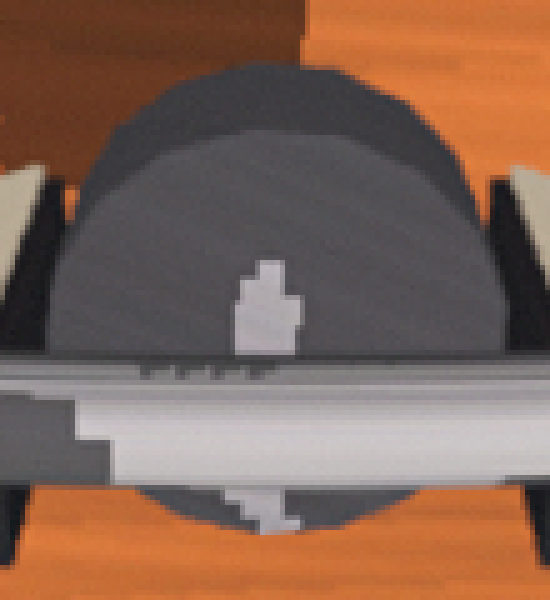

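>>> apply_moves --targets '[1,0.0335,-0.1,0,0,1,0.0335,-0.1,0,0,1,0.0335,-0.1,0,0,1,0.0335,-0.1,0,0,1,0.0335,-0.1,0,0,1,0.0335,-0.1,0,0,1,0,0,0,0,1,0,0,0.05,0,1,0,0,0.05,0,1,0,0,0,0,1,0,0,0,0,1,0,0,0,0]'

```text
clock: 27.78
position: [0.587, -0.034, 0.1279]
ee_rot: [-0.117, 3.138, 0.0]
force: [-0.3, -0.4, -2.2]
width: 0.515
```

```bash
python3 - <<'E'
from h import *
st,im=snap("wrist","w15",(160,100,500,340),2); M=fr(st); h=np.arctan2(M[1,0],M[0,0]); print(st["clock"],st["position"],st["force"],st["width"],np.degrees(h),M[:,2].round(4))
print(M.T@(np.array([.5854,-.0345,.1058])-st["position"])/.4)
E
```

```text
27.775 [ 0.58703336 -0.03398787  0.12788881] [-0.25067368 -0.36853227 -2.23442455] 0.5146645792781979 -175.71562283987677 [ 1.3e-03  1.0e-04 -1.0e+00]
[ 0.00423715 -0.00097295  0.05521672]
```

View pics/w15.png

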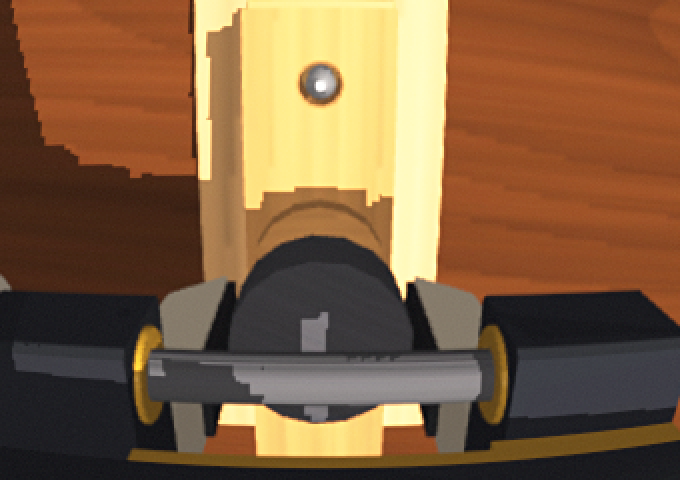

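The weight hangs over the dome. The roof's hole with its pin is at crop (321,83), and the weight is about 2 mm off along x.

```bash
python3 - <<'E'
from h import *
st,im=load("w15"); H=hs(im)
m=cv2.inRange(H,(0,0,0),(180,255,225))|cv2.inRange(H,(0,0,0),(180,60,255))
b,s,c=blob(m,306,127,335,156); print(b,s,c,tool([b],st["position"][2]-.086))
E
```

```text
[319.5 141.5] (np.int32(22), np.int32(22), np.int32(364)) [319.76098901 141.63736264] [[0.06061664 0.00022869 0.04188881]]
```

>>> apply_moves --targets '[1,0.004,-0.001,0,0,1,0,0,0.02,0,1,0,0,0.02,0,1,0,0,0.008,0,1,0,0,0,0,1,0,0,0,0]'

```text
clock: 28.58
position: [0.585, -0.0347, 0.108]
ee_rot: [-0.117, 3.139, 0.0]
force: [0.1, -0.5, -2.0]
width: 0.516
```

```bash
python3 - <<'E'
from h import *
st,im=snap("wrist","w16",(160,100,500,340),2); M=fr(st); print(st["clock"],st["position"],st["force"],st["width"],M[:,2].round(4))
print(M.T@(np.array([.5854,-.0345,.1058])-st["position"])/.4)
H=hs(im)
m=cv2.inRange(H,(0,0,0),(180,255,225))|cv2.inRange(H,(0,0,0),(180,60,255))
b,s,c=blob(m,306,115,335,156); print(b,s,c,tool([b],st["position"][2]-.086))
E
```

```text
28.575 [ 0.58503486 -0.03469061  0.10802821] [ 0.10566608 -0.52250145 -1.96174659] 0.5157143541391898 [ 2.e-04  0.e+00 -1.e+00]
[-0.00094453  0.00040712  0.00557075]
[320.5 145.5] (np.int32(24), np.int32(20), np.int32(407)) [320.74201474 146.40786241] [[0.05971986 0.00083754 0.02202821]]
```

View pics/w16.png

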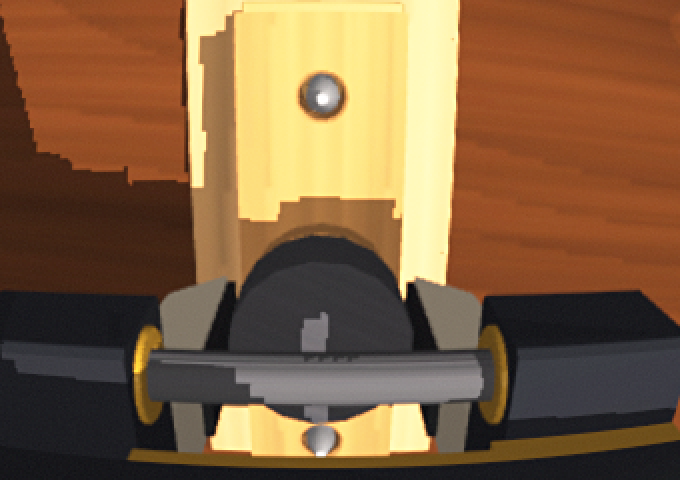

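The hole and pin are at crop (322,95), so the weight is centred over the dome to about 0.5 mm. I make the last descent.

>>> apply_moves --targets '[1,0,0,0.003,0,1,0,0,0.0015,0,1,0,0,0,0,1,0,0,0,0]'

```text
clock: 29.12
position: [0.5849, -0.0347, 0.1062]
ee_rot: [-0.117, 3.139, 0.0]
force: [-0.4, 0.9, -2.7]
width: 0.514
```

>>> apply_moves --targets '[1,-0.0005,0,0.001,0,1,0,0,0.001,0,1,0,0,0,0]'

```text
clock: 29.5
position: [0.5852, -0.0347, 0.1055]
ee_rot: [-0.117, 3.139, 0.0]
force: [-0.4, -0.7, -1.3]
width: 0.513
```

>>> apply_moves --targets '[1,0,0,0.0008,0,1,0,0,0,0,1,0,0,0,0]'

```text
clock: 29.88
position: [0.5852, -0.0347, 0.1053]
ee_rot: [-0.117, 3.139, 0.0]
force: [-2.5, 0.9, 3.7]
width: 0.509
```

>>> apply_moves --targets '[1,0,0,-0.0006,0,0.47,0,0,0,0,0.46,0,0,0,0,0.44,0,0,0,0,0.42,0,0,0,0,0.4,0,0,0,0,0.4,0,0,0,0]'

```text
clock: 30.75
position: [0.5851, -0.0347, 0.1053]
ee_rot: [-0.117, 3.139, 0.0]
force: [0.6, -0.7, -0.6]
width: 0.605
```

```bash
python3 - <<'E'
from h import *
st,im=snap("wrist","w17",(160,100,500,340),2); print(st["clock"],st["position"],st["force"],st["width"])
E
```

```text
30.75 [ 0.58509756 -0.03469471  0.10525878] [ 0.58273068 -0.74565239 -0.5747027 ] 0.6047314812278596
```

View pics/w17.png

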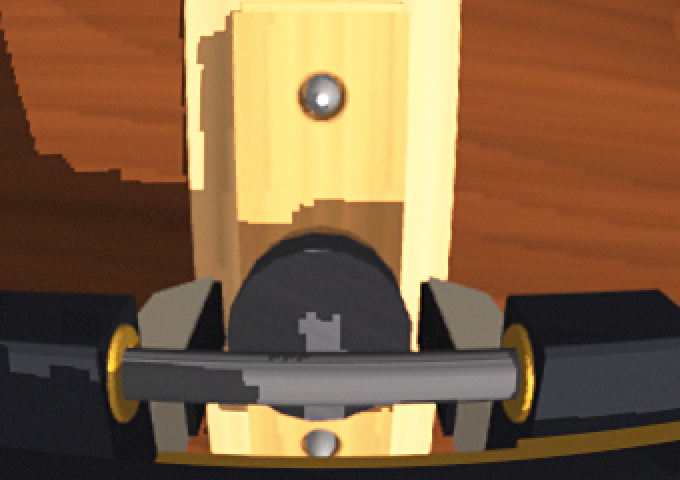

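The weight is on the dome with the fingers clear of it. Less of its near side wall shows (crop rows 233–251) than before, so it may be tilted or rocking. I wait and look again.

>>> apply_moves --targets '[0.4,0,0,0,0,0.4,0,0,0,0,0.4,0,0,0,0]'

```text
clock: 31.18
position: [0.5851, -0.0347, 0.1052]
ee_rot: [0.117, -3.139, -0.0]
force: [0.4, -0.3, -0.1]
width: 0.599
```

```bash
python3 - <<'E'
from h import *
for i in range(4):
    st,im=snap("wrist",f"w18_{i}"); g=cv2.cvtColor(im,cv2.COLOR_RGB2GRAY).astype(int)
    print(st["clock"],list(map(int,g[212:238,325])),list(map(int,g[303:316,332])))
im=np.vstack([load("w14")[1][200:330,250:390],load("w18_3")[1][200:330,250:390]])
cv2.imwrite("pics/z4.png",cv2.resize(im[:,:,::-1],None,fx=2.2,fy=2.2,interpolation=cv2.INTER_NEAREST))
snap("scene","s18",(220,140,460,320),3)
E
```

```text
31.175 [120, 110, 91, 87, 71, 52, 37, 38, 40, 40, 39, 40, 50, 71, 60, 56, 58, 57, 57, 56, 57, 58, 56, 56, 58, 57] [78, 73, 70, 70, 64, 71, 167, 231, 228, 226, 226, 225, 225]
31.225 [117, 109, 90, 90, 71, 51, 37, 40, 40, 38, 37, 38, 46, 69, 60, 56, 56, 56, 57, 57, 58, 57, 59, 58, 60, 55] [75, 72, 68, 69, 64, 73, 166, 232, 228, 226, 225, 225, 226]
31.275 [119, 110, 92, 89, 74, 50, 38, 37, 34, 41, 39, 40, 48, 67, 60, 57, 56, 58, 53, 57, 58, 56, 57, 56, 60, 58] [75, 73, 69, 67, 61, 72, 165, 232, 228, 225, 226, 226, 226]
31.325 [121, 110, 94, 89, 72, 51, 38, 36, 40, 38, 39, 37, 44, 59, 59, 58, 59, 58, 56, 57, 57, 55, 58, 58, 56, 58] [77, 70, 69, 70, 63, 70, 158, 226, 228, 225, 227, 225, 226]
```

View pics/z4.png

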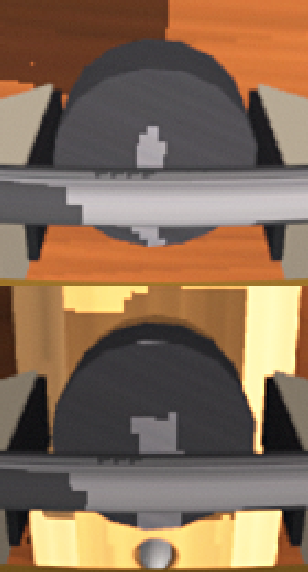

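View pics/s18.png

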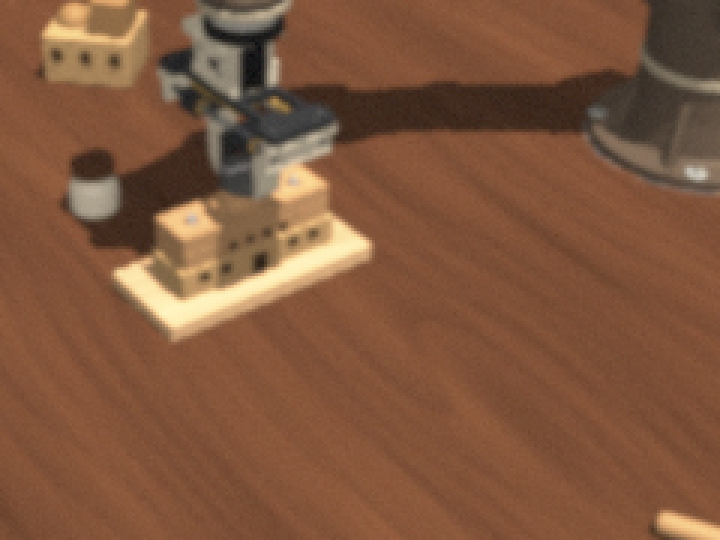

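```bash
cat > tilt.py <<'E'
from h import *
from scipy.optimize import fsolve, least_squares
e=dict(position=np.zeros(3),ee_rot=np.zeros(3))
def pts(p):
    x,z,t=p # centre (tool x, tool z), t>0: +x edge down (tool z is down)
    u=np.array([np.cos(t),0,np.sin(t)]); n=np.array([np.sin(t),0,-np.cos(t)]) # n up
    c=np.array([x,.0006,z]); return [c+.011*n+.024*u, c+.011*n-.024*u, c-.011*n+.024*u]
def solve(rows):
    f=lambda p: proj("wrist",pts(p),e)[:,1]-rows
    s=fsolve(f,[0,-.008,.05]); return s, f(s)
if __name__=="__main__":
    for r in ([230.9,310.9,217.8],[224.6,308.9,216.8]):
        s,res=solve(np.array(r)); print(s[:2].round(4),np.degrees(s[2]).round(2))
    for d in np.eye(3): print(np.degrees(solve(np.array([224.6,308.9,216.8])+d)[0][2]).round(2))
E
python3 tilt.py
python3 - <<'E'
from h import *
im=load("w14")[1];g=cv2.cvtColor(im,cv2.COLOR_RGB2GRAY).astype(int)
print(list(g[212:238,325]),list(g[303:316,332]))
E
```

```text
[-0.0037 -0.0025] 0.96
[-0.0031 -0.001 ] 7.64
6.29
7.76
9.06
[np.int64(90), np.int64(118), np.int64(121), np.int64(116), np.int64(117), np.int64(104), np.int64(82), np.int64(62), np.int64(61), np.int64(62), np.int64(61), np.int64(60), np.int64(60), np.int64(65), np.int64(61), np.int64(61), np.int64(63), np.int64(62), np.int64(61), np.int64(69), np.int64(85), np.int64(86), np.int64(81), np.int64(80), np.int64(81), np.int64(80)] [np.int64(89), np.int64(79), np.int64(78), np.int64(77), np.int64(77), np.int64(77), np.int64(75), np.int64(98), np.int64(137), np.int64(135), np.int64(132), np.int64(129), np.int64(131)]
```

The weight has settled, but it leans roughly 7° towards the base: its top rim row went from 231 to 224.6 while the lower rim hardly moved. I open fully, back off upwards and look from a freer viewpoint.

>>> apply_moves --targets '[0.2,0,0,0,0,0,0,0,0,0,0,0,0,0,0,0,0,0,-0.04,0,0,0,0,-0.08,0,0,-0.08,0,-0.08,0,0,-0.08,0,0,0,0,0,0,0,0,0,0,0,0,0]'

```text
clock: 32.55
position: [0.6481, -0.0301, 0.1854]
ee_rot: [0.117, -3.139, 0.0]
force: [-0.5, -0.1, 0.8]
width: 1.001
```

```bash
python3 - <<'E'
from h import *
st,im=snap("wrist","w19",(160,20,500,260),2); print(st["clock"],st["position"],st["force"],st["width"])
snap("scene","s19",(240,170,380,260),5)
E
```

```text
32.55 [ 0.64813968 -0.03008082  0.18543027] [-0.52003004 -0.05004762  0.80286114] 1.0005936435006406
```

View pics/w19.png

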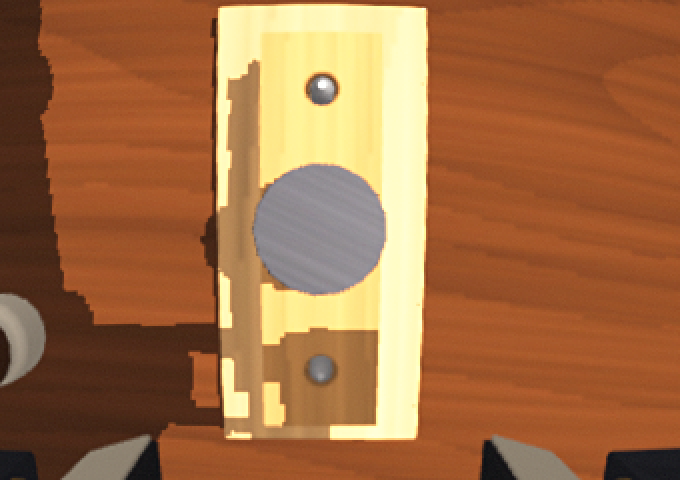

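View pics/s19.png

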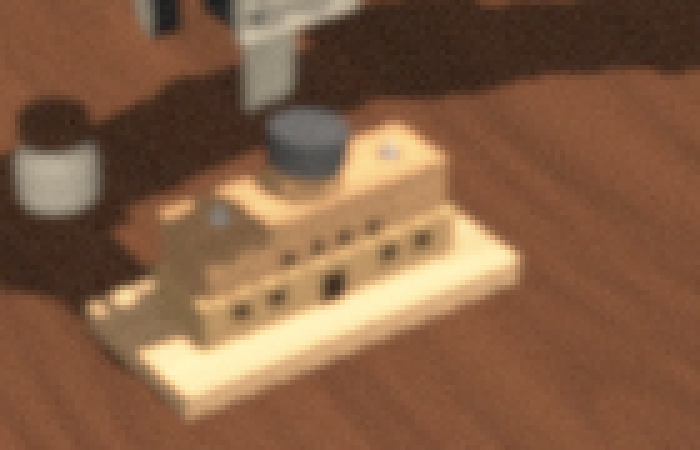

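The weight rests freely on the dome, seen at crop (320,229) between the two pins at (322,88) and (321,369). In the scene view it looks slightly leaned to the right. I quantify it.

```bash
python3 - <<'E'
from h import *
st,im=load("w19"); H=hs(im); z=st["position"][2]
m=cv2.inRange(H,(0,0,90),(180,60,220)); mm=np.zeros_like(m); mm[95:175,280:360]=m[95:175,280:360]
cs,_=cv2.findContours(mm,cv2.RETR_EXTERNAL,cv2.CHAIN_APPROX_NONE); c=max(cs,key=cv2.contourArea)
P=tool(c[:,0,:],z-.1246)
(cx,cy),r=cv2.minEnclosingCircle((P[:,:2]*1e4).astype(np.float32)); el=cv2.fitEllipse((P[:,:2]*1e4).astype(np.float32))
print("disc",cx/1e4,cy/1e4,r/1e4,el, P.min(0),P.max(0))
m=cv2.inRange(H,(0,0,0),(180,255,215))|cv2.inRange(H,(0,0,0),(180,60,255))
b,s,_=blob(m,310,54,332,76); h1=tool([b],z-.086)[0]; print(b,s,h1)
# hole 2 in shadow: crop zoom
cv2.imwrite("pics/z5.png",cv2.resize(np.hstack([im[46:82,302:338],im[186:222,302:338]])[:,:,::-1],None,fx=10,fy=10,interpolation=cv2.INTER_NEAREST))
E
```

```text
disc 0.06413790283203125 2.690817415714264e-05 0.023406712341308592 ((642.893798828125, 1.4238296747207642), (452.9768371582031, 459.3805236816406), 169.82135009765625) [ 0.04170538 -0.02337169  0.06083027] [0.08718856 0.02310486 0.06083027]
[320.5  64.5] (np.int32(16), np.int32(16), np.int32(204)) [0.12093848 0.00094248 0.09943027]
```

View pics/z5.png

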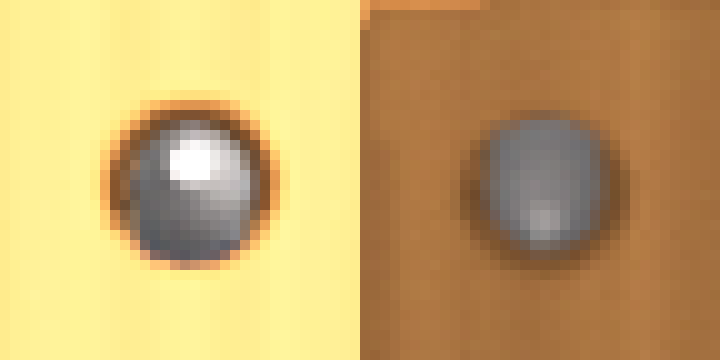

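```bash
python3 - <<'E'
from h import *
st,im=load("w19"); z=st["position"][2]
T=tool([(320.5,63.7),(320.2,204.5)],z-.086); print(T.round(4),T.mean(0))
E
```

```text
[[0.1216 0.0009 0.0994]
 [0.0023 0.0008 0.0994]] [0.06194044 0.00084721 0.09943027]
```

The two measurements disagree: the top-face offset from the crown, 2.3 mm, implies about 2.6° of tilt, while the rim rows implied about 7°. I take a side view of the weight to decide.

>>> apply_moves --targets '[0,0,0.0825,0,0,0,0,0.0825,0,0,0,0,0.0825,0.05,0,0,0,0.0825,0.05,0,0,0,0.0825,0.06,0,0,0,0,0,0,0,0,0,0,0,0,0,0,0,0]'

```text
clock: 33.65
position: [0.6372, 0.1329, 0.1222]
ee_rot: [-0.114, 3.138, -0.001]
force: [1.0, 0.4, 0.5]
width: 1.001
```

```bash
python3 - <<'E'
from h import *
st,im=snap("wrist","w20"); print(st["clock"],st["position"],st["force"],st["width"])
cv2.imwrite("pics/w20z.png",cv2.resize(im[20:260,60:260],None,fx=2.5,fy=2.5,interpolation=cv2.INTER_NEAREST)[:,:,::-1])
print(proj("wrist",[[.5864,-.0345,.1026],[.5864,-.0345,.1246]],st))
E
```

```text
33.65 [0.63720206 0.13293482 0.1221585 ] [1.00471957 0.4110683  0.48844606] 1.000812120556836
[[ 88.04539229 153.05245264]
 [ 67.74903656 157.85141871]]
```

View pics/w20z.png

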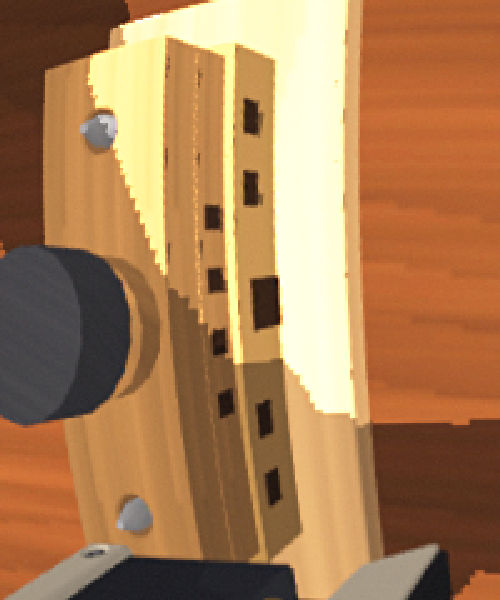

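The side view shows the weight at crop (0–130, 245–425) on the dome, with its axis nearly along the stand's upright direction. I fit its top-face rim as a circle seen by rays to get the tilt.

```bash
python3 - <<'E'
from h import *
st,im=load("w20")
g=cv2.cvtColor(im,cv2.COLOR_RGB2GRAY)
cv2.imwrite("pics/z6.png",cv2.resize(im[110:195,45:125],None,fx=7,fy=7,interpolation=cv2.INTER_NEAREST)[:,:,::-1])
for r in (130,140,150,160,170): print(r,list(map(int,g[r,46:118:2])))
E
```

```text
130 [120, 120, 123, 123, 97, 68, 72, 71, 68, 71, 72, 73, 71, 74, 69, 70, 75, 71, 72, 70, 73, 52, 48, 50, 50, 52, 52, 48, 48, 48, 81, 146, 110, 115, 111, 105]
140 [120, 119, 81, 68, 69, 69, 71, 71, 70, 74, 73, 74, 74, 71, 72, 71, 73, 70, 70, 73, 74, 71, 73, 48, 50, 47, 48, 51, 48, 48, 49, 44, 71, 161, 128, 107]
150 [105, 92, 71, 71, 70, 69, 69, 70, 71, 69, 69, 71, 70, 75, 71, 72, 71, 74, 76, 75, 73, 72, 72, 57, 44, 51, 49, 50, 49, 46, 46, 47, 44, 124, 142, 128]
160 [118, 94, 72, 68, 68, 69, 70, 72, 68, 71, 74, 72, 69, 71, 69, 70, 69, 70, 69, 73, 72, 70, 75, 51, 48, 51, 46, 47, 47, 46, 48, 46, 46, 138, 136, 96]
170 [126, 128, 95, 68, 67, 68, 69, 70, 73, 71, 71, 68, 69, 70, 72, 73, 71, 71, 72, 72, 70, 72, 52, 44, 45, 47, 49, 48, 47, 48, 44, 75, 149, 139, 100, 98]
```

View pics/z6.png

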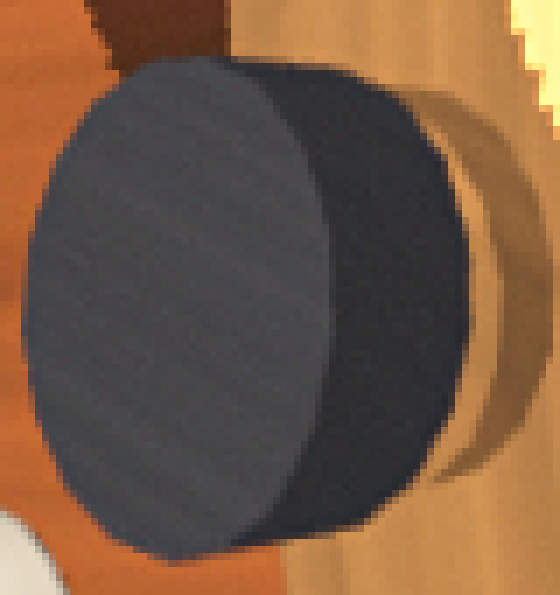

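```bash
cat > circ.py <<'E'
from h import *
def normal(uv,st,r=.024):
    o,d=ray("wrist",uv,st); d/=np.linalg.norm(d,axis=1)[:,None]
    w=d.mean(0); w/=np.linalg.norm(w); a=np.cross(w,[1,0,0]); a/=np.linalg.norm(a); B=np.stack([a,np.cross(w,a),w],1)
    q=d@B; q=q[:,:2]/q[:,2:]
    k=1e4; (cx,cy),(MA,ma),an=cv2.fitEllipseDirect((q*k).astype(np.float32)); cx/=k;cy/=k;A=MA/2/k;b=ma/2/k;t=np.radians(an)
    Rr=np.array([[np.cos(t),-np.sin(t)],[np.sin(t),np.cos(t)]]); E=Rr@np.diag([1/A**2,1/b**2])@Rr.T; c=np.array([cx,cy])
    C=np.zeros((3,3)); C[:2,:2]=E; C[:2,2]=C[2,:2]=-E@c; C[2,2]=c@E@c-1
    l,V=np.linalg.eigh(C); i=np.argsort(-l); l=l[i]; V=V[:,i]  # l0>=l1>0>l2
    out=[]
    g=np.sqrt((l[0]-l[1])/(l[0]-l[2])); h=np.sqrt((l[1]-l[2])/(l[0]-l[2]))
    for s in(1,-1):
        n=B@(V@np.array([s*g,0,h])); n*=np.sign(n[2])
        ctr=r*np.sqrt(-1/(l[0]*l[2]))*(l[2]*s*g*V[:,0]*1+ l[0]*h*V[:,2]) if 0 else None
        out.append(n)
    return out
def face(im,box,lo,hi,sat):
    x0,y0,x1,y1=box; s=6
    z=cv2.resize(cv2.GaussianBlur(im,(0,0),.6)[y0:y1,x0:x1],None,fx=s,fy=s,interpolation=cv2.INTER_CUBIC)
    H=hs(z); m=cv2.inRange(H,(0,0,lo),(180,sat,hi)); m=cv2.morphologyEx(m,cv2.MORPH_OPEN,np.ones((25,25)));m=cv2.morphologyEx(m,cv2.MORPH_CLOSE,np.ones((25,25)))
    cs,_=cv2.findContours(m,cv2.RETR_EXTERNAL,cv2.CHAIN_APPROX_NONE); c=max(cs,key=cv2.contourArea)[:,0,:]
    return (c+.5)/s-.5+[x0,y0],m
if __name__=="__main__":
    for name,box,lo,hi,sat in [("w20",(40,105,110,195),66,100,60),("w13",(295,105,352,165),125,255,60),("w2",(465,165,535,230),110,200,60),("w19",(280,95,360,175),110,220,60)]:
        st,im=load(name); uv,m=face(im,box,lo,hi,sat); cv2.imwrite(f"pics/m_{name}.png",m)
        M=fr(st)
        for n in normal(uv,st):
            print(name,n.round(3),"tilt",np.degrees(np.arccos(n[2])).round(1),"lean in tool x,y deg",np.degrees((M.T@n)[:2]).round(1))
E
python3 circ.py
```

```text
w20 [-0.116 -0.03   0.993] tilt 6.9 lean in tool x,y deg [ 6.7 -1.2]
w20 [ 0.014 -0.999  0.051] tilt 87.1 lean in tool x,y deg [  3.3 -57.1]
w13 [-0.164 -0.013  0.986] tilt 9.4 lean in tool x,y deg [ 9.4 -0.1]
w13 [ 0.066 -0.013  0.998] tilt 3.8 lean in tool x,y deg [-3.7 -1.1]
w2 [-0.271 -0.912  0.307] tilt 72.1 lean in tool x,y deg [ 18.2 -51.4]
w2 [-0.015  0.013  1.   ] tilt 1.2 lean in tool x,y deg [0.9 0.9]
w19 [-0.209 -0.039  0.977] tilt 12.3 lean in tool x,y deg [12.1 -1.4]
w19 [0.114 0.036 0.993] tilt 6.8 lean in tool x,y deg [-6.6  1.6]
```

View pics/m_w20.png

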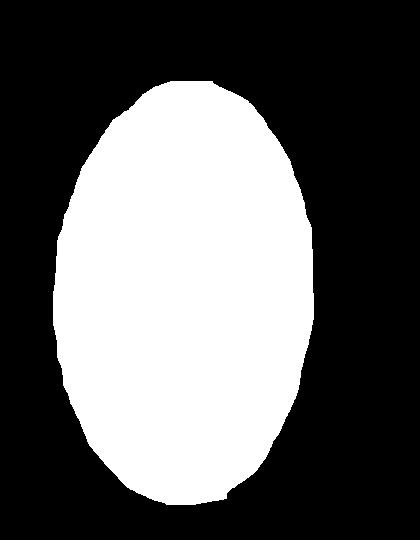

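In the side view the weight leans 6.9°, nearly all of it along the stand towards the base; the same method on the weight flat on the table gave 1.2°. It probably pivoted about the jaw axis while I pressed. I turn the gripper a quarter so the pads close along the stand's x, which levels and centres it in that direction.

>>> apply_moves --targets '[0,0,0,-0.0875,0,0,0,0,-0.0875,0,0,0,0,0,0.1111,0,0,0,0,0.1111,0,0,0,0,0.1111,0,0,0,0,0.1111,0,0,0,0,0.1111,0,0,0,0,0.1111,0,0,0,0,0.1111,0,0,0,0,0.1111,0,0,0,0,0.1111,0,0,0,0,0,0,0,0,0,0]'

```text
clock: 35.33
position: [0.6367, 0.1342, 0.1915]
ee_rot: [2.133, 2.306, 0.001]
force: [0.6, 0.2, -0.8]
width: 1.0
```

```bash
python3 - <<'E'
from h import *
st=arm.observe(); M=fr(st); h=np.degrees(np.arctan2(M[1,0],M[0,0])); print(st["clock"],st["position"],h,st["joints"].round(2))
print((M.T@(np.array([.5864,-.0346,.15])-st["position"])/.4).round(4), "turn", -(94.28-h)/90)
E
```

```text
35.325 [0.63670135 0.13423509 0.19154314] 94.47118277127028 [-0.59  0.53  0.47  1.58 -0.26  1.1   0.02]
[-0.411  -0.1583  0.1038] turn 0.0021242530141141933
```

>>> apply_moves --targets '[0,-0.0822,-0.0317,0,0.002,0,-0.0822,-0.0317,0,0,0,-0.0822,-0.0317,0,0,0,-0.0822,-0.0317,0,0,0,-0.0822,-0.0317,0,0,0,0,0,0.05,0,0,0,0,0,0,0,0,0,0,0,0,0,0,0,0]'

```text
clock: 36.45
position: [0.5858, -0.0335, 0.1719]
ee_rot: [2.138, 2.301, 0.001]
force: [-0.1, 1.2, -0.2]
width: 0.996
```

```bash
python3 - <<'E'
from h import *
st,im=snap("wrist","w22"); M=fr(st); h=np.degrees(np.arctan2(M[1,0],M[0,0])); print(st["clock"],st["position"],h,st["joints"].round(2))
print((M.T@(np.array([.5864,-.0346,.1055])-st["position"])/.4).round(4), "turn", -(94.28-h)/90)
E
```

```text
36.45 [ 0.5857557  -0.03348932  0.17189993] 94.18334611342905 [-0.38  0.45  0.49  1.77 -0.25  0.99  0.28]
[-0.0029  0.0012  0.166 ] turn -0.0010739320730105343
```

View pics/w22.png

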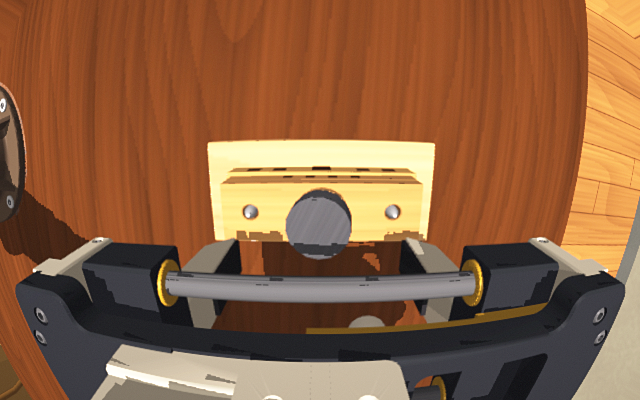

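The disc at (318,224) sits between the pins at (250,212) and (393,212), and the fingers straddle it along the stand. Now I lower.

>>> apply_moves --targets '[0,-0.0025,0.001,0.05,0,0,0,0,0.05,0,0,0,0,0.04,0,0,0,0,0.015,0,0,0,0,0,0,0,0,0,0,0,0,0,0,0,0]'

```text
clock: 37.38
position: [0.5861, -0.0349, 0.1098]
ee_rot: [2.14, 2.299, 0.001]
force: [0.3, 0.8, -0.6]
width: 1.0
```

```bash
python3 - <<'E'
from h import *
st,im=snap("wrist","w23",(180,100,480,325),2.5); M=fr(st); h=np.degrees(np.arctan2(M[1,0],M[0,0])); print(st["clock"],st["position"],h,st["force"])
print((M.T@(np.array([.5864,-.0346,.1065])-st["position"])/.4).round(4), "turn", -(94.28-h)/90)
E
```

```text
37.375 [ 0.58608455 -0.03494069  0.10983865] 94.1014587503218 [ 0.25621683  0.83778028 -0.60327459]
[0.0008 0.0008 0.0083] turn -0.00198379166309116
```

View pics/w23.png

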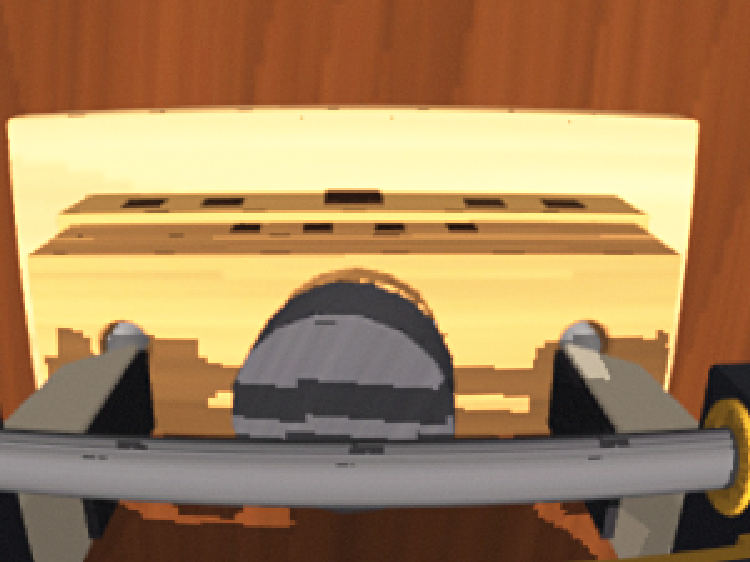

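>>> apply_moves --targets '[0,0.0008,0.0008,0.007,-0.002,0,0,0,0,0,0.3,0,0,0,0,0.4,0,0,0,0,0.45,0,0,0,0,1,0,0,0,0,1,0,0,0,0,1,0,0,0,0]' --grip_force 15

```text
clock: 38.42
position: [0.5859, -0.0346, 0.1065]
ee_rot: [-2.137, -2.303, 0.0]
force: [-0.6, -0.6, 1.2]
width: 0.526
```

```bash
python3 - <<'E'
from h import *
st,im=snap("wrist","w24",(180,100,480,325),2.5); M=fr(st); h=np.degrees(np.arctan2(M[1,0],M[0,0])); print(st["clock"],st["position"],h,st["force"],st["width"])
E
```

```text
38.425 [ 0.58591685 -0.03455686  0.10651691] 94.28270937994996 [-0.63896613 -0.61757792  1.18214924] 0.5263215864387488
```

View pics/w24.png

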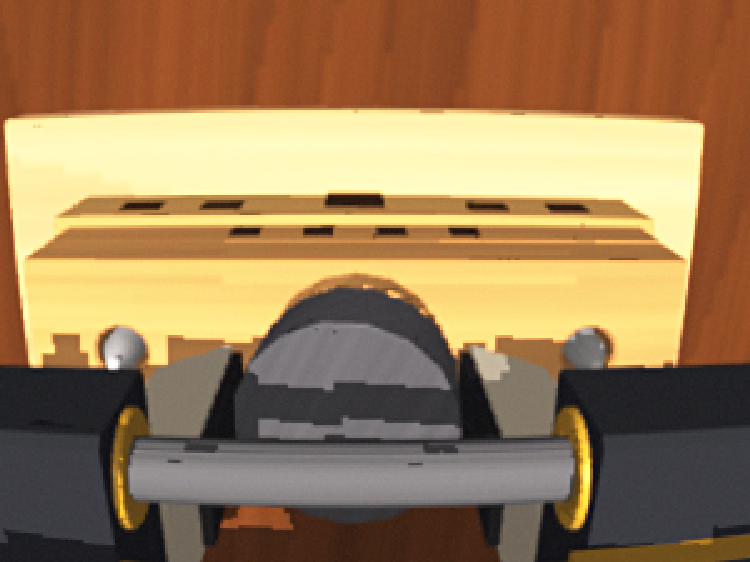

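```bash
python3 - <<'E'
from h import *
st,im=load("w24"); z=st["position"][2]
cv2.imwrite("pics/z7.png",cv2.resize(im[205:320,265:375],None,fx=5,fy=5,interpolation=cv2.INTER_NEAREST)[:,:,::-1])
T=tool([(180+124/2.5,100+347/2.5),(180+587/2.5,100+347/2.5)],z-.086); print("holes",T.round(4),T.mean(0).round(4))
zt=-.0181
print("disc",tool([(320,228.8),(320,308.2)],zt).round(4),tool([(320,228.8),(320,308.2)],zt).mean(0).round(4))
E
```

```text
holes [[ 0.002  -0.058   0.0205]
 [ 0.002   0.0607  0.0205]] [0.002  0.0013 0.0205]
disc [[ 0.0237 -0.0001 -0.0181]
 [-0.0225 -0.0001 -0.0181]] [ 0.0006 -0.0001 -0.0181]
```

View pics/z7.png

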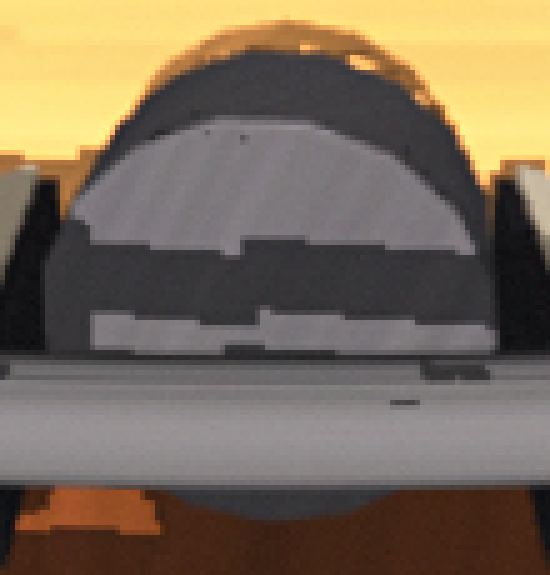

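>>> apply_moves --targets '[1,0,0,0,0,1,0,0,-0.004,0,1,0,0,-0.004,0,1,0.0025,0.0012,0,0,1,0,0,0,0,1,0,0,0,0]' --grip_force 35

```text
clock: 39.22
position: [0.5864, -0.0335, 0.1096]
ee_rot: [-2.137, -2.303, -0.0]
force: [-0.0, 0.1, -2.0]
width: 0.521
```

```bash
python3 - <<'E'
from h import *
st,im=snap("wrist","w25",(180,100,480,325),2.5); M=fr(st); h=np.degrees(np.arctan2(M[1,0],M[0,0])); print(st["clock"],st["position"],h,st["force"],st["width"])
E
```

```text
39.225 [ 0.58639719 -0.03349043  0.10960785] 94.28399227026271 [-0.00733412  0.14519698 -2.01959523] 0.5212569298815027
```

View pics/w25.png

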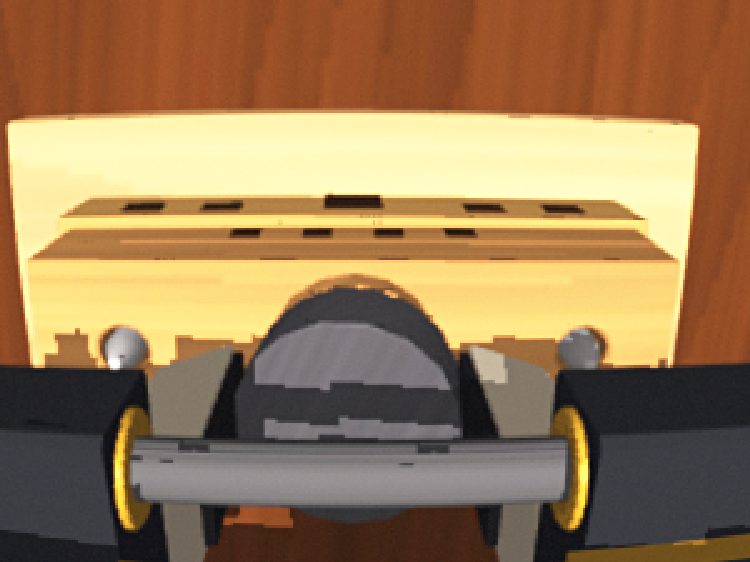

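>>> apply_moves --targets '[1,0,0,0.004,0,1,0,0,0.003,0,1,0,0,0,0,1,0,0,0,0]'

```text
clock: 39.78
position: [0.5864, -0.0335, 0.1068]
ee_rot: [-2.137, -2.303, 0.0]
force: [-0.2, -0.3, -1.8]
width: 0.523
```

>>> apply_moves --targets '[1,0,0,0.0006,0,1,0,0,0,0,1,0,0,0,0]'

```text
clock: 40.15
position: [0.5864, -0.0335, 0.1067]
ee_rot: [-2.137, -2.303, -0.0]
force: [-1.1, -0.4, -0.6]
width: 0.522
```

The dome now carries about half the weight. I release gently here, without pressing.

>>> apply_moves --targets '[0.47,0,0,0,0,0.46,0,0,0,0,0.44,0,0,0,0,0.42,0,0,0,0,0.38,0,0,0,0,0.3,0,0,0,0,0.2,0,0,0,0,0,0,0,0,0,0,0,0,0,0]'

```text
clock: 41.28
position: [0.5864, -0.0335, 0.1066]
ee_rot: [-2.137, -2.303, -0.0]
force: [-0.5, -0.2, -0.6]
width: 0.966
```

```bash
python3 - <<'E'
from h import *
st,im=snap("wrist","w26",(180,100,480,325),2.5); M=fr(st); print(st["clock"],st["position"],st["force"],st["width"])
E
```

```text
41.275 [ 0.58639452 -0.03351647  0.10662313] [-0.45695942 -0.22251317 -0.63481925] 0.966187451880679
```

View pics/w26.png

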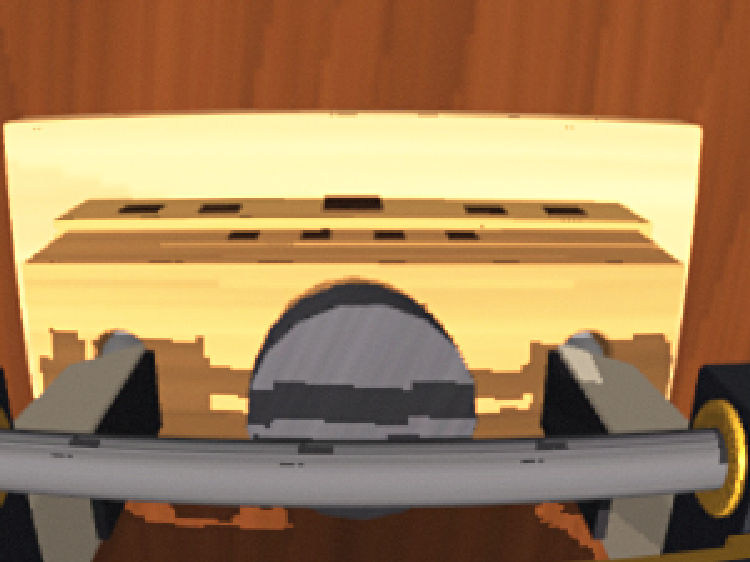

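The disc now seems to lean slightly towards the picture's right and towards the camera. I back off and measure it as before.

>>> apply_moves --targets '[0,0,0,-0.04,0,0,0,0,-0.08,0,0,-0.08,0,-0.08,0,0,-0.08,0,0,0,0,0,0,0,0,0,0,0,0,0]'

```text
clock: 42.08
position: [0.5912, -0.0968, 0.1871]
ee_rot: [-2.137, -2.303, -0.001]
force: [0.7, -0.6, 0.5]
width: 0.997
```

```bash
python3 - <<'E'
from h import *
st,im=snap("wrist","w27",(200,20,440,220),3); M=fr(st); print(st["clock"],st["position"],st["force"],st["width"])
E
```

```text
42.075 [ 0.59120332 -0.09680214  0.18709091] [ 0.66498202 -0.59836962  0.49043135] 0.9972638102013845
```

>>> apply_moves --targets '[0,0,-0.0825,0,0,0,0,-0.0825,0,0,0,0,-0.0825,0.05,0,0,0,-0.0825,0.05,0,0,0,-0.0825,0.06,0,0,0,0,0,0,0,0,0,0,0]'

```text
clock: 43.0
position: [0.4277, -0.109, 0.1231]
ee_rot: [2.135, 2.304, 0.001]
force: [0.1, 0.7, 1.0]
width: 0.997
```

```bash
python3 - <<'E'
from h import *
st,im=snap("wrist","w28",(400,60,640,260),3); M=fr(st); print(st["clock"],st["position"],st["force"],st["width"])
E
```

```text
43.0 [ 0.42766402 -0.10904458  0.12305969] [0.09117426 0.66997566 1.02038628] 0.9974374467012382
```

View pics/w27.png

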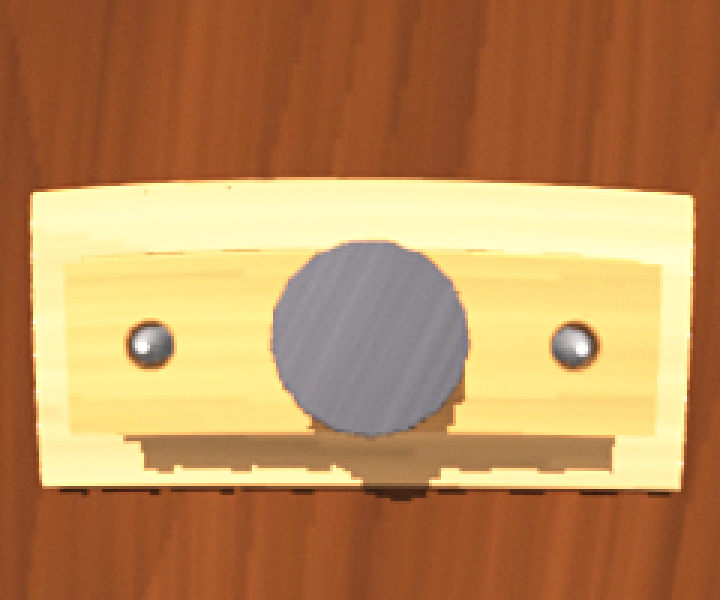

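View pics/w28.png

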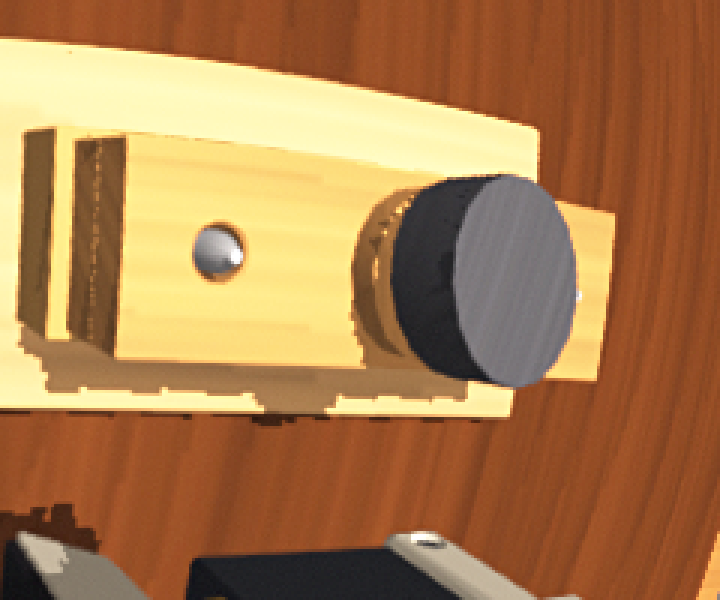

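The overhead picture shows the disc at crop (370,338) between pins at (150,344) and (575,344). The side picture shows its top face at crop (515,280) facing up.

```bash
python3 - <<'E'
from circ import *
st,im=load("w28"); uv,m=face(im,(525,105,605,200),95,200,60); cv2.imwrite("pics/m28.png",m)
for n in normal(uv,st): print(n.round(3),np.degrees(np.arccos(n[2])).round(1))
st,im=load("w27"); z=st["position"][2]; M=fr(st)
uv,m=face(im,(280,90,365,175),110,220,60); cv2.imwrite("pics/m27.png",m)
P=tool(uv,z-.1246); el=cv2.fitEllipse((P[:,:2]*1e4).astype(np.float32)); print(el)
h=tool([(200+150/3,20+344/3),(200+575/3,20+344/3)],z-.086); print(h.round(4)); c=h.mean(0); d=np.array([el[0][0]/1e4,el[0][1]/1e4,0])-[c[0],c[1],0]; print("off tool",d.round(4),"world",(M@d).round(4), "crown world",(st["position"]+M@c).round(4))
E
```

```text
[0.985 0.138 0.108] 83.8
[0.061 0.121 0.991] 7.8
((658.0086669921875, 18.759159088134766), (456.571533203125, 462.5279541015625), 63.920562744140625)
[[ 0.0633 -0.0593  0.1011]
 [ 0.0634  0.0603  0.1011]]
off tool [0.0025 0.0013 0.    ] world [0.0012 0.0026 0.    ] crown world [ 0.587  -0.0336  0.086 ]
```

View pics/m28.png

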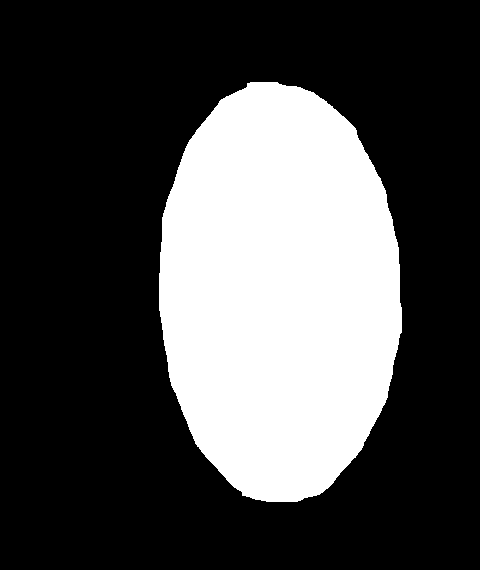

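Two careful releases, less than 1 mm apart, both settled at 7–8° but in different directions. A smooth 40 mm ball cannot do that, so I check the dome's actual shape in earlier pictures.

```bash
python3 - <<'E'
from h import *
a=load("w1")[1][108:158,289:339]; b=load("w13")[1][45:105,60:120]; c=load("w2")[1][50:100,520:570]; d=load("w5")[1]
z=lambda i: cv2.resize(i,(260,260),interpolation=cv2.INTER_NEAREST)
def st(i):
    g=i.astype(float); lo,hi=np.percentile(g,2),np.percentile(g,99); return np.clip((g-lo)/(hi-lo)*255,0,255).astype(np.uint8)
cv2.imwrite("pics/z8.png",np.vstack([np.hstack([z(a),z(b),z(c)]),np.hstack([z(st(a)),z(st(b)),z(st(c))])])[:,:,::-1])
g=cv2.cvtColor(a,cv2.COLOR_RGB2GRAY); B=a[:,:,2]
print(B[10:36:2,10:40:1])
E
```

```text
[[153 145 144 145 148 152 153 154 156 160 162 160 164 164 163 164 166 164
  167 170 171 166 166 162 162 162 161 163 160 156]
 [144 149 150 154 160 160 160 160 166 165 167 168 168 172 172 172 173 172
  173 175 175 173 176 175 175 174 174 165 168 170]
 [146 149 150 151 153 154 155 157 159 158 161 160 167 167 167 166 165 168
  169 168 169 144 144 172 171 171 171 172 170 171]
 [142 141 146 146 143 146 146 150 153 154 152 158 156 156 159 160 160 160
  159 162 162 159 160 161 162 159 161 161 165 164]
 [137 139 140 145 145 147 150 152 156 156 158 158 160 162 164 165 164 163
  165 167 167 165 163 164 163 163 161 159 155 153]
 [134 140 141 139 143 146 146 149 148 151 150 153 157 160 163 162 163 163
  162 163 163 161 160 162 161 161 160 160 160 159]
 [134 134 136 138 137 139 144 145 148 148 148 151 153 154 156 158 157 157
  160 158 160 160 161 162 157 161 157 158 155 154]
 [128 130 132 133 136 137 139 143 145 144 146 148 149 149 152 152 153 155
  156 157 156 157 156 155 153 154 156 155 156 153]
 [128 132 129 136 136 137 143 140 140 140 144 147 146 148 150 149 153 153
  151 152 150 150 152 152 152 152 151 148 149 146]
 [129 130 130 129 129 133 134 134 134 136 139 140 140 142 147 153 160 156
  158 158 158 155 158 156 153 154 152 151 143 145]
 [119 124 129 133 134 137 142 144 147 150 150 152 152 154 155 156 156 156
  159 156 156 159 155 153 153 157 155 153 151 151]
 [129 131 132 140 141 143 144 147 147 149 151 153 152 155 155 158 153 154
  155 153 154 157 156 152 153 153 153 151 151 150]
 [104 130 134 135 138 143 142 143 145 146 148 146 149 149 150 150 151 152
  153 156 156 156 153 157 154 153 152 155 154 148]]
```

View pics/z8.png

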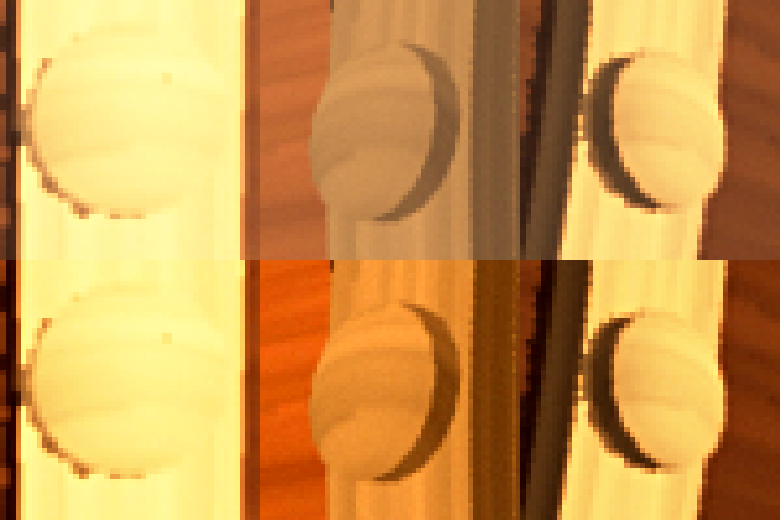

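```bash
python3 - <<'E'
from tilt import *
for nm,r in dict(w14=[230.9,310.9,217.8],w18=[224.6,308.9,216.8],w24=[228.4,309,215],w25=[100+321/2.5,100+521/2.5,100+290/2.5],w26=[221.2,307.2,212]).items():
    s,_=solve(np.array(r)); print(nm,s.round(4)[:2],np.degrees(s[2]).round(1))
e=dict(position=np.zeros(3),ee_rot=np.zeros(3))
for t in (0,3,7):
  print(t,proj("wrist",pts([0,-.0075,np.radians(t)]),e)[:,1].round(1))
E
```

```text
w14 [-0.0035 -0.0026] 1.0
w18 [-0.0028 -0.001 ] 7.7
w24 [-0.0015 -0.0036] 0.3
w25 [-0.003  -0.0008] 1.4
w26 [ 0.0011 -0.0051] 5.4
0 [228.4 310.8 214.5]
3 [226.5 311.2 214.9]
7 [224.1 311.6 215.5]
```

The dome looks smooth, but in the hand the disc was level within about 1°, and it tipped only after release, towards whichever side it was 0.4–0.7 mm off. So the crown behaves like a point. Combining both releases puts the crown at (0.5868, −0.0340). I make one more try with the jaws along the present lean direction (63°), which levels and centres it together.

>>> apply_moves --targets '[0,0,0,-0.0875,0,0,0,0,-0.0875,0,0,0,0,0,-0.109,0,0,0,0,-0.109,0,0,0,0,-0.109,0,0,0,0,-0.109,0,0,0,0,-0.108,0,0,0,0,-0.108,0,0,0,0,0]'

```text
clock: 44.18
position: [0.4277, -0.1096, 0.1932]
ee_rot: [0.735, 3.053, 0.0]
force: [-0.1, 0.4, -0.5]
width: 1.001
```

```bash
python3 - <<'E'
from h import *
st=arm.observe(); M=fr(st); h=np.degrees(np.arctan2(M[1,0],M[0,0])); print(st["clock"],st["position"],h,st["joints"].round(2))
print((M.T@(np.array([.5865,-.0346,.16])-st["position"])/.4).round(4), "turn", -(153-h)/90)
E
```

```text
44.175 [ 0.42774956 -0.10959154  0.19318677] 152.92632950081654 [-0.21  0.17  0.39  2.07 -0.08  0.92  1.33]
[-0.2679  0.3475  0.0835] turn -0.0008185611020384916
```

>>> apply_moves --targets '[0,-0.067,0.087,0,-0.001,0,-0.067,0.087,0,0,0,-0.067,0.087,0,0,0,-0.067,0.087,0,0,0,0,0,0,0,0,0,0,0.06,0,0,0,0,0.06,0,0,0,0,0.05,0,0,0,0,0.03,0,0,0,0,0,0,0,0,0,0,0,0,0,0,0,0]'

```text
clock: 45.68
position: [0.5859, -0.0343, 0.1134]
ee_rot: [0.732, 3.054, 0.001]
force: [-0.2, -0.6, 0.1]
width: 0.996
```

```bash
python3 - <<'E'
from h import *
st,im=snap("wrist","w29",(180,100,480,325),2.5); M=fr(st); h=np.degrees(np.arctan2(M[1,0],M[0,0])); print(st["clock"],st["position"],h,st["force"])
print((M.T@(np.array([.5865,-.0346,.1065])-st["position"])/.4).round(4), "turn", -(153-h)/90)
E
```

```text
45.675 [ 0.58586719 -0.03427141  0.11344414] 153.02852035167257 [-0.17204061 -0.58324267  0.11314959]
[-0.0018 -0.      0.0174] turn 0.0003168927963618747
```

View pics/w29.png

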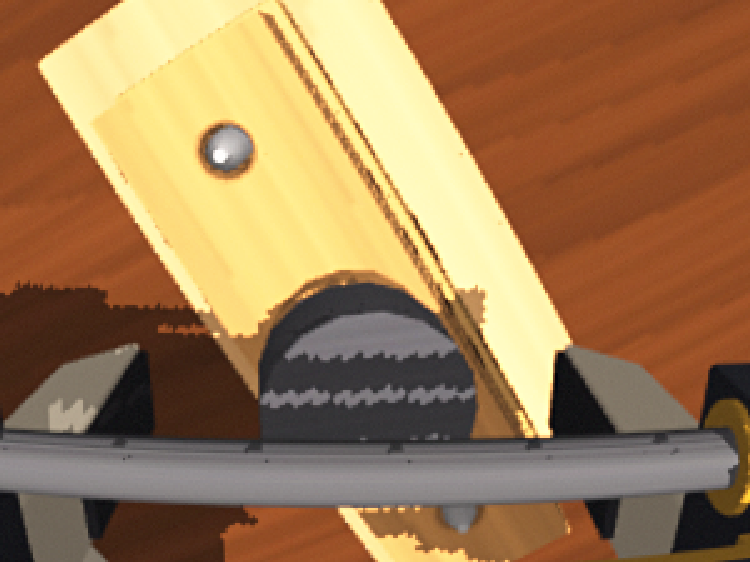

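The disc leans to the picture's right, along the jaw direction as planned, and the fingers straddle it freely. I lower and close.

>>> apply_moves --targets '[0,-0.0015,0,0.01,0,0,0,0,0.007,0,0,0,0,0,0,0,0,0,0,0]'

```text
clock: 46.22
position: [0.5858, -0.0345, 0.1058]
ee_rot: [-0.732, -3.055, -0.0]
force: [-0.1, -0.5, 0.1]
width: 0.999
```

```bash
python3 - <<'E'
from h import *
st=arm.observe(); M=fr(st); print(st["clock"],st["position"],st["force"])
print((M.T@(np.array([.5865,-.0346,.1065])-st["position"])/.4).round(4))
E
```

```text
46.225 [ 0.58583374 -0.03448448  0.10575964] [-0.123411   -0.46605045  0.12775754]
[-0.0016  0.0005 -0.0019]
```

>>> apply_moves --targets '[0,-0.0016,0.0005,-0.0015,0,0.3,0,0,0,0,0.4,0,0,0,0,0.45,0,0,0,0,1,0,0,0,0,1,0,0,0,0,1,0,0,0,0,1,0,0,0,0]' --grip_force 30

```text
clock: 47.22
position: [0.587, -0.0342, 0.1067]
ee_rot: [0.731, 3.054, 0.001]
force: [1.6, 2.5, 2.4]
width: 0.52
```

```bash
python3 - <<'E'
from h import *
st,im=snap("wrist","w30",(180,100,480,325),2.5); M=fr(st); print(st["clock"],st["position"],st["force"],st["width"])
print((M.T@(np.array([.5865,-.0346,.1065])-st["position"])/.4).round(4))
z=st["position"][2]
H=hs(im); m=cv2.inRange(H,(0,0,0),(180,255,215))|cv2.inRange(H,(0,0,0),(180,60,255))
b,s,_=blob(m,255,142,287,180); t=tool([b],z-.086)[0]; print("hole",b,s,t)
# crown = hole - .06*stand axis in tool
a=np.radians(184.28); v=M.T@np.array([np.cos(a),np.sin(a),0]); print("crown tool",t-.06*v)
cv2.imwrite("pics/z9.png",cv2.resize(im[205:320,265:375],None,fx=5,fy=5,interpolation=cv2.INTER_NEAREST)[:,:,::-1])
E
```

```text
47.225 [ 0.58697057 -0.03423901  0.10666821] [1.56002809 2.47858926 2.36845458] 0.5199648725156922
[ 0.0006 -0.0013  0.0004]
hole [267.  159.5] (np.int32(23), np.int32(24), np.int32(423)) [ 0.05214236 -0.03064706  0.02066821]
crown tool [0.00082662 0.0004446  0.02072541]
```

View pics/z9.png

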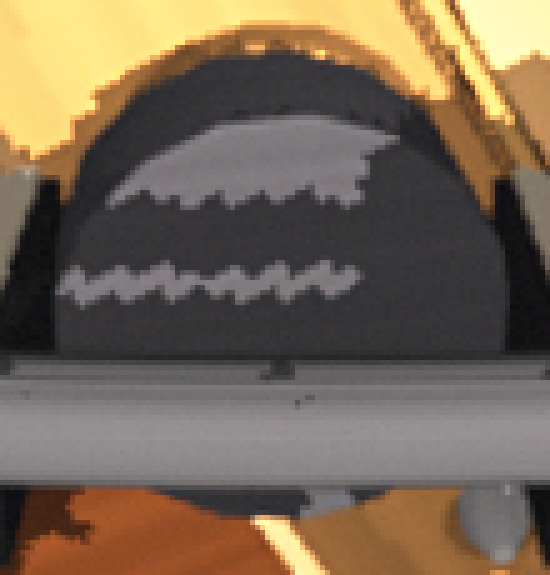

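View pics/w30.png

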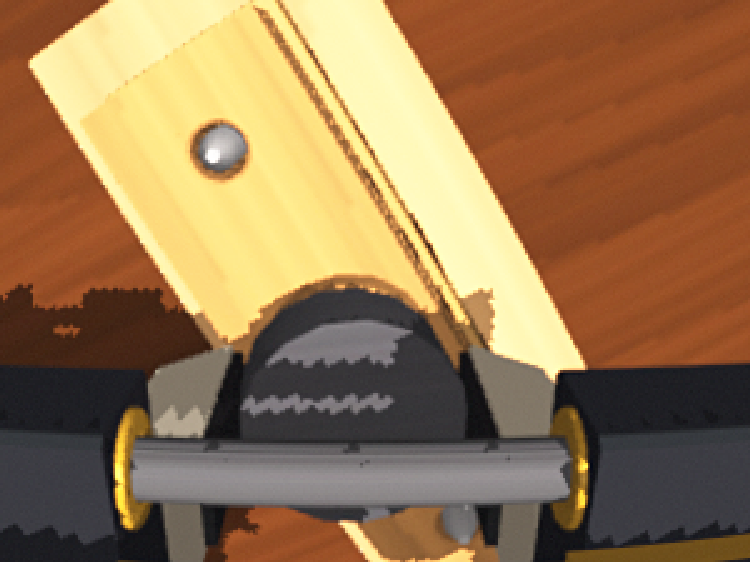

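>>> apply_moves --targets '[1,0,0,-0.004,0,1,0,0,-0.004,0,1,0,0,0,0,1,0,0,0,0]'

```text
clock: 47.78
position: [0.5863, -0.0348, 0.1094]
ee_rot: [-0.732, -3.055, 0.0]
force: [0.1, 0.4, -2.7]
width: 0.518
```

```bash
python3 - <<'E'
from h import *
st,im=snap("wrist","w31"); M=fr(st); print(st["clock"],st["position"],st["force"],st["width"])
print((M.T@(np.array([.5865,-.0346,.1065])-st["position"])/.4).round(4))
z=st["position"][2]
H=hs(im); m=cv2.inRange(H,(0,0,0),(180,255,215))|cv2.inRange(H,(0,0,0),(180,60,255))
b,s,_=blob(m,250,140,290,182); t=tool([b],z-.086)[0]; print("hole",b,s,t)
a=np.radians(184.28); v=M.T@np.array([np.cos(a),np.sin(a),0]); print("crown tool",t-.06*v)
g=cv2.cvtColor(im,cv2.COLOR_RGB2GRAY); print(list(map(int,g[212:238,322])),list(map(int,g[300:316,310])))
E
```

```text
47.775 [ 0.58628431 -0.03475393  0.10944988] [ 0.12627598  0.44064893 -2.70143616] 0.5179916855277545
[-0.0003  0.0006  0.0074]
hole [269. 160.] (np.int32(23), np.int32(23), np.int32(409)) [ 0.05146004 -0.02992941  0.02344988]
crown tool [0.00016027 0.00118864 0.02342385]
[111, 135, 213, 125, 56, 55, 57, 58, 59, 57, 58, 59, 60, 58, 52, 60, 105, 134, 126, 124, 124, 123, 121, 120, 119, 124] [127, 114, 85, 56, 51, 50, 52, 55, 75, 95, 97, 95, 101, 99, 96, 94]
```

>>> apply_moves --targets '[1,-0.0007,0.0007,0,0,1,0,0,0.004,0,1,0,0,0.0025,0,1,0,0,0,0,1,0,0,0,0]'

```text
clock: 48.45
position: [0.5869, -0.0345, 0.107]
ee_rot: [-0.732, -3.055, -0.0]
force: [0.3, 0.9, -2.4]
width: 0.52
```

>>> apply_moves --targets '[1,0.0003,0,0.0007,0,1,0,0,0,0,1,0,0,0,0]'

```text
clock: 48.82
position: [0.5868, -0.0344, 0.1068]
ee_rot: [0.732, 3.055, 0.0]
force: [0.0, -0.4, -1.0]
width: 0.526
```

>>> apply_moves --targets '[1,0,0,0,0,1,0,0,0,0,0.478,0,0,0,0,0.472,0,0,0,0,0.466,0,0,0,0,0.46,0,0,0,0,0.45,0,0,0,0,0.43,0,0,0,0]' --grip_force 5

```text
clock: 49.82
position: [0.5868, -0.0344, 0.1067]
ee_rot: [0.732, 3.055, 0.0]
force: [-1.0, 0.3, -0.5]
width: 0.567
```

```bash
python3 - <<'E'
from h import *
st,im=snap("wrist","w32",(180,100,480,325),2.5); M=fr(st); print(st["clock"],st["position"],st["force"],st["width"])
E
```

```text
49.825 [ 0.58677738 -0.03441431  0.10674505] [-0.99038125  0.26452345 -0.45562041] 0.5672762056652678
```

View pics/w32.png

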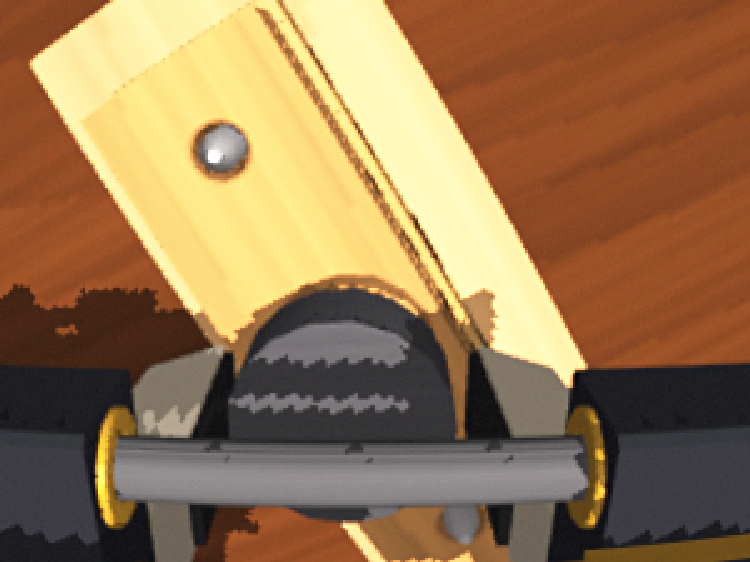

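>>> apply_moves --targets '[0.4,0,0,0,0,0.35,0,0,0,0,0.2,0,0,0,0,0,0,0,0,0,0,0,0,0,0,0,0,0,-0.04,0,0,0,0,-0.08,0,0,-0.08,0,-0.08,0,0,-0.08,0,0,0,0,0,0,0,0,0,0,0,0,0]'

```text
clock: 51.25
position: [0.6432, -0.0632, 0.1869]
ee_rot: [-0.732, -3.054, -0.0]
force: [-1.5, -0.1, -1.0]
width: 0.997
```

```bash
python3 - <<'E'
from circ import *
st,im=snap("wrist","w33",(200,20,440,220),3); M=fr(st); print(st["clock"],st["position"],st["force"],st["width"])
E
```

```text
51.25 [ 0.64320404 -0.06315479  0.18691039] [-1.46316018 -0.06969089 -1.03806041] 0.9969320717029384
```

>>> apply_moves --targets '[0,0,-0.0825,0,0,0,0,-0.0825,0,0,0,0,-0.0825,0.05,0,0,0,-0.0825,0.05,0,0,0,-0.0825,0.06,0,0,0,0,0,0,0,0,0,0,0]'

```text
clock: 52.18
position: [0.5692, -0.2095, 0.1231]
ee_rot: [0.731, 3.055, 0.001]
force: [-0.2, -0.7, 0.6]
width: 1.004
```

```bash
python3 - <<'E'
from h import *
st,im=snap("wrist","w34",(400,60,640,260),3); M=fr(st); print(st["clock"],st["position"],st["force"],st["width"])
E
```

```text
52.175 [ 0.56917491 -0.20946096  0.12306207] [-0.20144286 -0.67279716  0.56546964] 1.0036902983651679
```

View pics/w33.png

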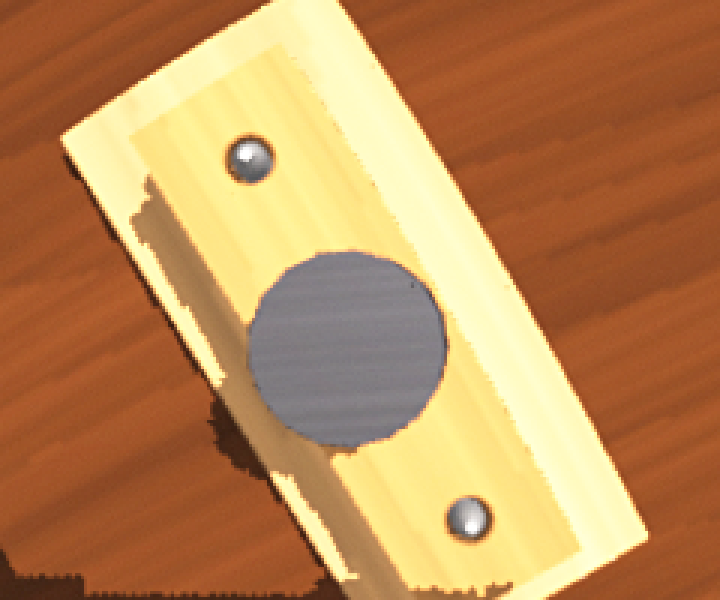

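View pics/w34.png

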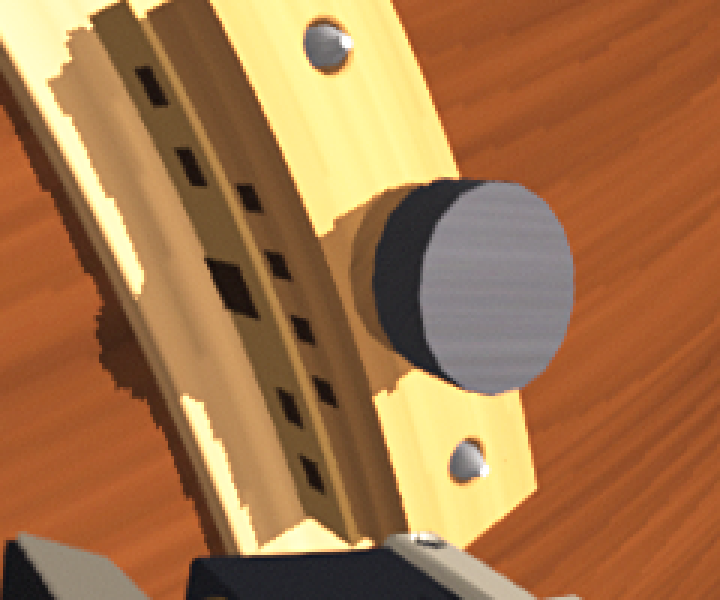

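Overhead, the disc is at crop (348,349) between the pins at (250,159) and (469,519). In the side view its top face is at crop (497,287).

```bash
python3 - <<'E'
from circ import *
st,im=load("w34"); uv,m=face(im,(520,105,605,205),95,200,60); cv2.imwrite("pics/m34.png",m)
for n in normal(uv,st): print(n.round(3),np.degrees(np.arccos(n[2])).round(1), yaw(n))
st,im=load("w33"); z=st["position"][2]; M=fr(st)
uv,m=face(im,(275,90,360,178),110,220,60)
P=tool(uv,z-.1246); el=cv2.fitEllipse((P[:,:2]*1e4).astype(np.float32)); print(el)
h=tool([(200+250/3,20+159/3),(200+469.5/3,20+519/3)],z-.086); print(h.round(4),np.linalg.norm(h[0]-h[1])); c=h.mean(0); d=np.array([el[0][0]/1e4,el[0][1]/1e4,0])-[c[0],c[1],0]; print("off tool",d.round(4),"world",(M@d).round(4), "crown world",(st["position"]+M@c).round(4))
E
```

```text
[-0.519 -0.847  0.113] 83.5 -121.49498745137694
[-0.056 -0.109  0.992] 7.0 -117.42008059058395
((633.40673828125, -31.26725959777832), (455.937255859375, 463.3290710449219), 141.47659301757812)
[[ 0.1146 -0.0299  0.1009]
 [ 0.0124  0.0319  0.1009]] 0.11943114386634593
off tool [-0.0002 -0.0042  0.    ] world [-0.0017 -0.0038  0.    ] crown world [ 0.587  -0.0334  0.086 ]
```

The tilt came out at 6.9°, 7.8° and 7.0° in the three releases, whatever the offset or direction. So it is set by the crown's shape, and another try would not lower it. I do a last stillness and scene check with the arm clear.

>>> apply_moves --targets '[0,0,0,-0.08,0,0,0,0,-0.08,0,0,-0.08,-0.05,0,0,0,0,0,0,0,0,0,0,0,0,0,0,0,0,0]'

```text
clock: 52.98
position: [0.5885, -0.2414, 0.1866]
ee_rot: [-0.73, -3.055, -0.001]
force: [0.1, -0.4, 0.3]
width: 1.0
```

```bash
python3 - <<'E'
from h import *
_,a=snap("scene","s35"); 
for i in range(5): _,b=snap("scene","s36",(200,110,540,350),2.3)
d=cv2.GaussianBlur(a,(0,0),1.5).astype(int)-cv2.GaussianBlur(b,(0,0),1.5); print(np.abs(d)[170:260,230:380].max(), arm.observe()["clock"],arm.observe()["position"],arm.observe()["dq"].round(3))
snap("top","t36",(130,130,500,280),2)
E
```

```text
6 53.275 [ 0.58846525 -0.24261316  0.18671635] [ 0.004  0.001  0.001 -0.002 -0.     0.001 -0.001]
```

View pics/s36.png

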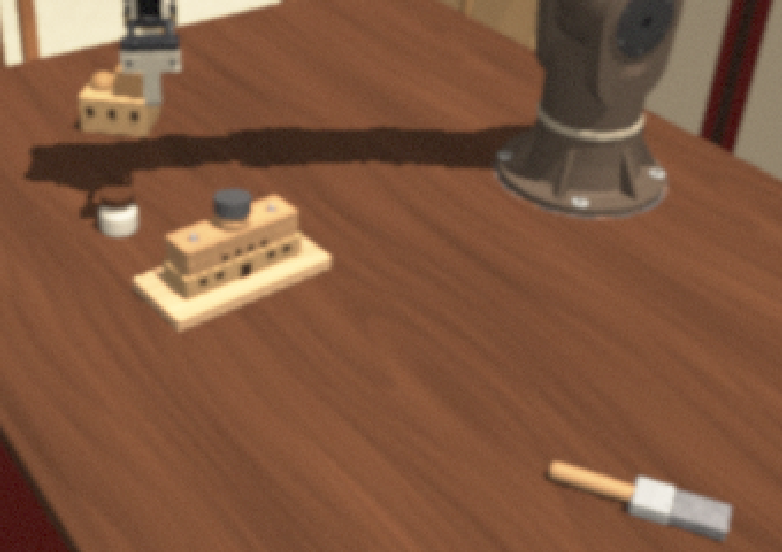

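View pics/t36.png

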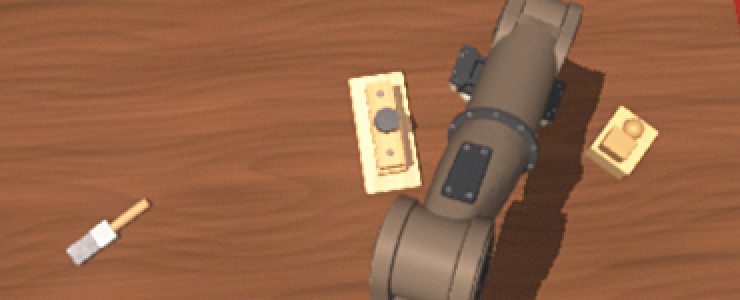

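The scene view shows the stack with the weight at crop (232,205), near level and unmoving. The jar (118,215), the house (120,100) and the brush (640,495) are where they were, and the arm is clear. I hand the job in.

```bash
python3 - <<'E'
from cell import arm
print(arm.sign_off())
E
```

```text
the job is handed in; nothing more can be done
None
```

The storey plate and then the roof are threaded over both pins and lie flat. The iron weight rests on the dome's crown and was still when I handed the job in, at about 53 s of the 70 s. It leans about 7°, which may not count as "close to level".

- **Plates:** each seated with light contact (8 N for the storey, 12 N for the roof). Overhead pictures afterwards showed both pins through the holes.
- **Stillness and surroundings:** six scene pictures over 0.25 s showed no movement of the stack. The jar, the brush and the house looked untouched, and the gripper was clear.
- **Tilt of the weight:** I released it three times, and it leaned 6.9°, 7.8° and 7.0°, in different directions. The same method read about 1° for the weight flat on the table. I did not get it lower. It was level to about 1° in the gripper on the first two releases and tipped on release each time. I think the crown itself sets the tilt, but I could not confirm that from the pictures.
- **Off centre:** the weight's centre ended about 3 mm from the crown. The second release had it nearer, about 1.5 mm.
- **Disagreement between checks:** for a smooth ball of 40 mm radius, the measured top-face offsets would mean only about 3–5° of tilt. The rim fits gave about 7°, and I trust those more.

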